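# Lock the puller eyes away for the night

## Task

Put the steel puller eyes away in the grey lock-up rack: swing its keeper back out of the way and stand every eye that is on the bench upright down in the rack's channel, turned so that the nose on its foot points straight along the channel at the guide plate. Then run the locking bar in through the hole of the guide plate and through every eye until its collar meets the plate, and only then swing the keeper back square across behind the bar's handle, leaving the mug, tin and spanner where they are.

Things in the scene. Friction and masses are not known exactly. Their poses are not given: they have to be found in the camera images.
- rack: Fixed grey steel rack, 380 mm long, base 4 mm thick. Origin at bench height under the guide plate's hole; x along the channel away from the plate, y across, z up. Guide plate: dark, upright, x = -5 to 5 mm, 58 mm wide, 68 mm high, with a 23 mm round hole along x at y = 0, z = 40 mm. The bar enters from the -x side; there the bare floor runs on to x = -115 mm.
- channel_mid (a point): Middle of the channel floor (rack x = 132, y = 0, z = 4 mm; axes as the rack). The channel runs from rack x = 5 to 260 mm, 48 mm wide between walls 5 mm thick that rise to 14 mm above the bench; a white line marks its middle. Eyes may stand anywhere along it, but the bar reaches only to rack x = 245 mm and an eye with its nose takes 52 mm of length.
- guide_mouth (a point): Centre of the guide plate's hole on its outer face (rack x = -5, y = 0, z = 40 mm), where the bar enters; the collar meets the plate here. Axes as the rack.
- guide_mark (a point): Centre of the same hole on the inner face (rack x = 5, y = 0, z = 40 mm): what the noses must point at. Axes as the rack.
- keeper (a joint): Keeper: level steel arm 75 mm long, 14 mm wide, 35 to 45 mm above the bench. 0: open, leaning 0.35 rad out; 0.35: along rack -x (clear of the bar at 0.5 or less); 1.92: square across behind the handle, along rack +y; stop 1.97. Grows clockwise seen from above; pivot to knob is rack (-cos(q-0.35), sin(q-0.35)) x 75 mm. Light friction (0.5 N at the knob); stays as left.
- keeper_knob (a point): Middle of the round black knob on the keeper's end, 75 mm from the pivot: 14 mm diameter, upright, from 45 to 79 mm above the bench; this point is 62 mm above the bench.
- keeper_pivot (a point): On the keeper's turning axis, at the height of the knob's middle (rack x = -95, y = -52, z = 62 mm).
- rest: Fixed wooden rest for the bar. Origin at bench height under the handle; x towards the bar's tip. Base 40 mm wide, 6 mm high, x = -45 to 205 mm; block 16 mm wide, 31 mm high at x = -29 to 5 under the handle; forked post 30 mm wide, 49 mm high at x = 164 to 176 under the shaft. The bar's axis lies 40 mm above the bench.
- bar: Locking bar, 110 g: square black handle 18 by 18 mm, 65 mm long, then a steel collar 30 mm across, then a round steel shaft 10 mm across with a rounded tip. Origin on the axis at the middle of the handle; x towards the tip (handle x = -32 to 33 mm, collar 33 to 39, shaft 39 to 289), z up at the start. Fully home its origin is at rack x = -44 mm.
- bar_tip (a point): End of the bar's shaft, 289 mm from the bar's origin. Axes as the bar.
- bar_collar (a point): Centre of the collar's front face, 39 mm from the bar's origin. Axes as the bar.
- mug: Bystander: dark steel mug, 80 mm across, 90 mm high. Origin under its middle.
- tin: Bystander: low closed steel tin, 70 mm across, 55 mm high. Origin under its middle.
- spanner: Bystander: spanner lying on the bench.
- eye0: Steel puller eye, 250 g, may be absent: round foot 44 mm across, 12 mm high, with a square nose 12 mm wide reaching 30 mm from the middle; on it an upright plate 40 mm wide, 12 mm thick, its top 64 mm up, with a 22 mm round hole through its thickness. Origin: middle of the underside; z up, x the way the nose points and the hole's axis, y along the plate's width. Stands upright at the start.
- eye0_hole (a point): Centre of the hole of eye0, 36 mm above its underside. Axes as the eye.
- eye1: Steel puller eye, 250 g, may be absent: round foot 44 mm across, 12 mm high, with a square nose 12 mm wide reaching 30 mm from the middle; on it an upright plate 40 mm wide, 12 mm thick, its top 64 mm up, with a 22 mm round hole through its thickness. Origin: middle of the underside; z up, x the way the nose points and the hole's axis, y along the plate's width. Stands upright at the start.
- eye1_hole (a point): Centre of the hole of eye1, 36 mm above its underside. Axes as the eye.
- eye2: Steel puller eye, 250 g, may be absent: round foot 44 mm across, 12 mm high, with a square nose 12 mm wide reaching 30 mm from the middle; on it an upright plate 40 mm wide, 12 mm thick, its top 64 mm up, with a 22 mm round hole through its thickness. Origin: middle of the underside; z up, x the way the nose points and the hole's axis, y along the plate's width. Stands upright at the start.
- eye2_hole (a point): Centre of the hole of eye2, 36 mm above its underside. Axes as the eye.
- eye3: Steel puller eye, 250 g, may be absent: round foot 44 mm across, 12 mm high, with a square nose 12 mm wide reaching 30 mm from the middle; on it an upright plate 40 mm wide, 12 mm thick, its top 64 mm up, with a 22 mm round hole through its thickness. Origin: middle of the underside; z up, x the way the nose points and the hole's axis, y along the plate's width. Stands upright at the start.
- eye3_hole (a point): Centre of the hole of eye3, 36 mm above its underside. Axes as the eye.
Mind the look-alikes: they are no part of the job. What is shaped like the eye1 but green or orange is not meant.

How it is judged:
On the way, in this order (a step that is already met when the one before it is completed fails the run):
1. the keeper is swung back clear of the bar's way (value of joint keeper below 0.75 rad), for 0.2 s.
2. every eye stands in the channel with its nose to the guide plate, and the bar is home through the guide plate and every eye, the keeper still open (y of eye0 in the frame of rack between -0.007 and 0.007 m and x of eye0 in the frame of rack between 0.015 and 0.25 m and z of each of eye0, eye1, eye2, eye3 in the frame of rack below 0.009 m and angle between each of eye0, eye1, eye2, eye3's own z axis and vertical below 0.1 rad and angle between the x axis of each of eye0, eye1, eye2, eye3 and the x axis of rack, either way round below 0.21 rad and x of guide_mark in the frame of eye0 above 0 m and x of eye0_hole in the frame of bar between 0.045 and 0.287 m and y of eye0_hole in the frame of bar between -0.009 and 0.009 m and z of eye0_hole in the frame of bar between -0.009 and 0.009 m and y of eye1 in the frame of rack between -0.007 and 0.007 m and x of eye1 in the frame of rack between 0.015 and 0.25 m and x of guide_mark in the frame of eye1 above 0 m and x of eye1_hole in the frame of bar between 0.045 and 0.287 m and y of eye1_hole in the frame of bar between -0.009 and 0.009 m and z of eye1_hole in the frame of bar between -0.009 and 0.009 m and y of eye2 in the frame of rack between -0.007 and 0.007 m and x of eye2 in the frame of rack between 0.015 and 0.25 m and x of guide_mark in the frame of eye2 above 0 m and x of eye2_hole in the frame of bar between 0.045 and 0.287 m and y of eye2_hole in the frame of bar between -0.009 and 0.009 m and z of eye2_hole in the frame of bar between -0.009 and 0.009 m and y of eye3 in the frame of rack between -0.007 and 0.007 m and x of eye3 in the frame of rack between 0.015 and 0.25 m and x of guide_mark in the frame of eye3 above 0 m and x of eye3_hole in the frame of bar between 0.045 and 0.287 m and y of eye3_hole in the frame of bar between -0.009 and 0.009 m and z of eye3_hole in the frame of bar between -0.009 and 0.009 m and x of bar_collar in the frame of rack above -0.015 m and angle between the x axis of bar and the x axis of rack, either way round below 0.1 rad and x of bar_tip in the frame of rack above 0.1 m and y of bar_collar in the frame of rack between -0.012 and 0.012 m and z of bar_collar in the frame of rack between 0.028 and 0.052 m and value of joint keeper below 0.9 rad), for 0.2 s.
3. the keeper is swung square across behind the handle (value of joint keeper above 1.72 rad), for 0.2 s.
At the end, for the whole second after the job is handed in: Every eye stands on the channel floor, nose to the guide plate within 12 degrees; the bar is through the plate and all eyes, collar within 10 mm of the plate; keeper within 0.2 rad of square (above 1.72); all at rest (y of eye0 in the frame of rack between -0.007 and 0.007 m and x of eye0 in the frame of rack between 0.015 and 0.25 m and z of each of eye0, eye1, eye2, eye3 in the frame of rack below 0.009 m and angle between each of eye0, eye1, eye2, eye3's own z axis and vertical below 0.1 rad and angle between the x axis of each of eye0, eye1, eye2, eye3 and the x axis of rack, either way round below 0.21 rad and x of guide_mark in the frame of eye0 above 0 m and x of eye0_hole in the frame of bar between 0.045 and 0.287 m and y of eye0_hole in the frame of bar between -0.009 and 0.009 m and z of eye0_hole in the frame of bar between -0.009 and 0.009 m and y of eye1 in the frame of rack between -0.007 and 0.007 m and x of eye1 in the frame of rack between 0.015 and 0.25 m and x of guide_mark in the frame of eye1 above 0 m and x of eye1_hole in the frame of bar between 0.045 and 0.287 m and y of eye1_hole in the frame of bar between -0.009 and 0.009 m and z of eye1_hole in the frame of bar between -0.009 and 0.009 m and y of eye2 in the frame of rack between -0.007 and 0.007 m and x of eye2 in the frame of rack between 0.015 and 0.25 m and x of guide_mark in the frame of eye2 above 0 m and x of eye2_hole in the frame of bar between 0.045 and 0.287 m and y of eye2_hole in the frame of bar between -0.009 and 0.009 m and z of eye2_hole in the frame of bar between -0.009 and 0.009 m and y of eye3 in the frame of rack between -0.007 and 0.007 m and x of eye3 in the frame of rack between 0.015 and 0.25 m and x of guide_mark in the frame of eye3 above 0 m and x of eye3_hole in the frame of bar between 0.045 and 0.287 m and y of eye3_hole in the frame of bar between -0.009 and 0.009 m and z of eye3_hole in the frame of bar between -0.009 and 0.009 m and x of bar_collar in the frame of rack above -0.015 m and angle between the x axis of bar and the x axis of rack, either way round below 0.1 rad and x of bar_tip in the frame of rack above 0.1 m and y of bar_collar in the frame of rack between -0.012 and 0.012 m and z of bar_collar in the frame of rack between 0.028 and 0.052 m and value of joint keeper above 1.72 rad and linear speed of each of eye0, eye1, eye2, eye3, bar below 0.02 m/s); the robot touches nothing.
It fails at once if the mug is pushed more than 30 mm (distance of mug from where it was at the start of the episode above 0.03 m).
It fails at once if the tin is pushed more than 30 mm (distance of tin from where it was at the start of the episode above 0.03 m).
It fails at once if the spanner is pushed more than 30 mm (distance of spanner from where it was at the start of the episode above 0.03 m).
Of eye0, eye1, eye2, eye3 only 3 to 4 are there at a start; the rules pass over those that are not, and their reading is None.
At some moment in a run one of eye0, eye1, eye2, eye3 may be knocked a few centimetres aside while the robot is not near it.
Once in a run the grip may slacken for a moment while it holds something.
It also fails if it takes over 210 s, if anything falls off the work surface, if the arm or the gripper's body presses on something with over 40 N, if the wrist force passes 120 N, or if a joint passes its speed limit or range.

## Robot

A 6-joint arm with a two-finger parallel gripper is mounted at the origin on the work surface. World frame = base frame: x ahead of the robot, y to its left, z up, the work surface at z = 0. Lengths are in m, angles in rad, forces in N, time in s.
With the tool pointing down it reaches from about 0.3 to 0.875 m from the base axis. Payload 6.4 kg.
Tool frame: the origin (TCP) lies at the very end of the fingers, on their centre line; the grasp point (between the pads) lies 19 mm behind it; z points along the fingers, y is the line along which they close (so a half turn about z gives the same grasp; the last joint's range is limited). The gripper opens to 85 mm and grips with 20 to 120 N. Pads are 22 mm wide; open, the fingers measure 114 mm over their backs; the gripper's body (76 mm by 85 mm) begins 54 mm behind the grasp point. The pads swing forward as they close: fully open they stand 13 mm farther back than shut.
Start: joints at [1.025, 0.181, 1.607, -0, 1.354, -0.206], TCP at [0.192, 0.542, 0.202] pointing down, gripper open.
Joint ranges: [-2.99, 2.99], [-0.89, 2.07], [0.3, 2.58], [-1.14, 4.28], [0, 2.63], [-3.12, 3.12]. Speed limits (rad/s): [2.57, 2.57, 3.01, 3.14, 3.14, 3.14].

## Interface

Orientations are given as a 3x3 rotation matrix whose columns are the frame's x, y, z axes.
In Python, from plant import env gives the robot as it stands.
- The arm moves only by the tool step_arm, never from a script. Its argument "steps" is a list of rows, each a list of 7 numbers: the turn, a rotation vector about the tool's x, y, z in degrees, then the shift along the tool's x, y, z in cm, then the opening, from 0 (shut) to 1 (fully open). In form: [[ax, ay, az, x, y, z, fingers], ...]. A call has 1 to 12 rows; each row shifts and turns the commanded pose from where the row before left it, along the tool's axes as they then stand; what a row does not reach is not made up. A row lasts 1/8 s, in which the tool goes at most 62.5 mm and 10.7 degrees, less where a joint would pass 70% of its speed; a pose out of reach is approached as far as the arm can. A call with a gripper value outside its range is refused whole. The fingers move at their own pace and stop on an object; the grip force is fixed at half the most. Time passes only in rows, so rows that do not move let the fingers close. It gives the time, the measured TCP pose, the force, the opening and the grip force at its end, in the units of the state.
- env.observe(): the state, without advancing time (a new reading comes with each control period).
- env.camera(name): name is "scene" or "top" or "wrist"; returns a dict with "img" (400x640x3 uint8, red, green, blue), "z_map" (400x640 float32, m along the optical axis (not along the pixel's ray), 0 where there is no reading), "fx", "fy", "cx", "cy" (pixels), "k1" (the pictures are not rectified: a ray, as slopes to the right and down, at radius r is drawn at 1 + k1 r^2 times it, then the intrinsics apply), "xyz" and "rotation" of the camera in the world. Camera axes: x right, y up, looking along -z (the intrinsics and any distortion apply to the point x, -y, -z); pixel columns grow to the right and rows downward; lengths in m; the calibration is good to about 2 mm. A picture is of the moment at which its call begins.
- env.hand_in(): hands the job in; it is judged then, once.
Trained networks look in a picture, given as the dict that the camera call returned (one of the last four; its "shot" number tells which), for a name from the list of things; names that differ only in an ending like _2 or _b are one class to them, and where a whole thing is asked for, a point or a joint stands for the part that bears it (a point fixed in the world has none). Each returns a list of dicts, best first, with "score" (0 to 1); they miss things now and then, are a little off and sometimes report something else, mostly with a low value. They report only what shows in the picture. A call takes as long as a camera call. They do not tell look-alikes from the thing itself.
- env.recognise(target, picture): "position" ([column, row] in pixels, amid what is visible of it).
- env.regions_of(target, picture): "mask" (400x640 bool, what is visible of it) and "position" ([column, row] in pixels, amid what is visible of it).
- env.landmark_of(target, picture): "position" ([column, row] in pixels: a listed point, or the origin of a listed thing).
The state is a dict: "t": time; "joint_positions": joint angles; "dq": joint speeds; "tau": joint torques, N m; "position": TCP position; "ee_rot": TCP orientation; "contact_force": force on the tool from outside, world axes, zero at the start; "ft_torque": the same for the moment, N m; "opening": opening from 0.0 (shut) to 1.0 (fully open); "grasp_force": force on a finger pad.
Only numpy, scipy, OpenCV 4.12 (cv2) and the standard library are available. Lean on these libraries where they do the work, as an engineer would, in place of code of your own. Each camera call takes 0.05 s, during which the arm holds its last target. There are 200 camera calls.

## Working session

There is one attempt and no reset: what is moved stays moved. The work goes in short steps, Python scripts to look and compute and a tool call to move; the robot and the scene stay as the last step left them, time stands still between calls to the robot, and variables do not carry over. Pictures are saved under pics/ and viewed, at most 14 in all, crops included, and the job is handed in when it is done.

Besides the shell and the picture viewer there is one more tool, called after "Request:" as name([rows], argument=value, ...), one row to a line, values as JSON. step_arm: Moves the arm, as the interface text tells. Its arguments: {"type":"object","properties":{"steps":{"type":"array"}},"required":["steps"]}

```bash
ls; mkdir -p pics; cat > h.py <<'E'
import numpy as np, cv2
from plant import env
def save(p,n): cv2.imwrite('pics/'+n,p['img'][:,:,::-1])
def ray(p,uv):
    xd=(uv[0]-p['cx'])/p['fx']; yd=(uv[1]-p['cy'])/p['fy']
    x,y=xd,yd
    for _ in range(20):
        s=1+p['k1']*(x*x+y*y); x,y=xd/s,yd/s
    return np.array(p['xyz']),np.array(p['rotation'])@np.array([x,-y,-1.])
def atz(p,uv,z):
    o,d=ray(p,uv); return o+d*(z-o[2])/d[2]
def depth(p,uv):
    o,d=ray(p,uv); c,r=int(round(uv[0])),int(round(uv[1]))
    w=p['z_map'][max(r-1,0):r+2,max(c-1,0):c+2]; w=w[w>0]
    return o+d*np.median(w) if len(w) else None
def tri(a,ua,b,ub):
    o1,d1=ray(a,ua);o2,d2=ray(b,ub)
    s=np.linalg.lstsq(np.c_[d1,-d2],o2-o1,rcond=None)[0]
    p,q=o1+d1*s[0],o2+d2*s[1]; return (p+q)/2,np.linalg.norm(p-q)
def proj(p,X):
    v=np.array(p['rotation']).T@(np.array(X)-p['xyz']); x,y=v[0]/-v[2],-v[1]/-v[2]
    s=1+p['k1']*(x*x+y*y); return np.array([x*s*p['fx']+p['cx'],y*s*p['fy']+p['cy']])
def cloud(p):
    v,u=np.mgrid[0:400,0:640]; P=np.c_[u.ravel(),v.ravel()].astype(float)
    xd=(P[:,0]-p['cx'])/p['fx'];yd=(P[:,1]-p['cy'])/p['fy'];x,y=xd,yd
    for _ in range(20):
        s=1+p['k1']*(x*x+y*y);x,y=xd/s,yd/s
    Z=p['z_map'].ravel(); C=np.c_[x*Z,-y*Z,-Z]@np.array(p['rotation']).T+p['xyz']
    C[Z<=0]=np.nan; return C.reshape(400,640,3)
E
python3 - <<'E'
from h import *
s=env.camera('scene');t=env.camera('top');save(s,'s0.png');save(t,'t0.png')
np.set_printoptions(precision=3,suppress=True)
for p in(s,t): print(p['xyz'],p['rotation'],p['fx'],p['k1'])
for n in ['rack','channel_mid','guide_mouth','guide_mark','keeper_knob','keeper_pivot','rest','bar','bar_tip','bar_collar','mug','tin','spanner','eye0','eye0_hole']:
    for nm,p in(('s',s),('t',t)):
        print(n,nm,[(np.round(d['position'],1).tolist(),round(d['score'],2),np.round(depth(p,d['position']),3) if 0<=d['position'][0]<639 and 0<=d['position'][1]<399 and depth(p,d['position']) is not None else None) for d in env.landmark_of(n,p)[:7]])
E
```

```text
pics
[1.453 0.037 1.048] [[-0.029 -0.73   0.682]
 [ 0.999 -0.032  0.008]
 [ 0.016  0.682  0.731]] 514.0830118312207 -0.04188534170810249
[0.353 0.043 0.964] [[ 0.025  0.977 -0.213]
 [-1.     0.025 -0.004]
 [ 0.002  0.213  0.977]] 401.21848956142065 -0.05621436040481831
rack s [([327.8, 225.1], 0.85, array([0.618, 0.035, 0.034]))]
rack t [([314.8, 253.0], 0.74, array([0.431, 0.069, 0.025])), ([332.9, 191.1], 0.63, array([0.57 , 0.031, 0.068])), ([362.1, 237.6], 0.54, array([ 0.472, -0.043,  0.002]))]
channel_mid s [([377.7, 224.4], 0.84, array([0.584, 0.166, 0.003]))]
channel_mid t [([275.4, 191.2], 0.69, array([0.581, 0.171, 0.004]))]
guide_mouth s [([322.8, 212.0], 0.88, array([ 0.544,  0.02 , -0.001]))]
guide_mouth t [([334.2, 187.1], 0.6, array([0.595, 0.027, 0.006]))]
guide_mark s [([328.2, 217.9], 0.7, array([0.616, 0.035, 0.06 ]))]
guide_mark t [([329.5, 187.0], 0.62, array([0.58 , 0.039, 0.067]))]
keeper_knob s [([278.9, 205.5], 0.61, array([ 0.583, -0.092,  0.064]))]
keeper_knob t [([386.7, 189.7], 0.64, array([ 0.574, -0.092,  0.076])), ([313.1, 255.7], 0.58, array([0.425, 0
[... 1442 characters left out ...]
, 0.006]))]
eye0 s [([369.8, 188.5], 0.76, array([0.461, 0.149, 0.01 ])), ([439.7, 186.9], 0.67, array([0.447, 0.345, 0.011])), ([340.0, 184.0], 0.61, array([0.448, 0.065, 0.011])), ([408.4, 195.5], 0.6, array([0.486, 0.254, 0.013])), ([376.1, 164.6], 0.58, array([0.366, 0.17 , 0.012]))]
eye0 t [([200.7, 254.6], 0.89, array([0.421, 0.341, 0.011])), ([280.6, 249.1], 0.74, array([0.437, 0.149, 0.029])), ([272.8, 286.5], 0.68, array([0.351, 0.165, 0.012])), ([313.7, 253.5], 0.62, array([0.43 , 0.072, 0.022])), ([234.9, 231.2], 0.62, array([0.472, 0.251, 0.064]))]
eye0_hole s [([340.7, 174.8], 0.72, array([0.425, 0.066, 0.024]))]
eye0_hole t [([313.7, 252.9], 0.83, array([0.428, 0.071, 0.055]))]
```

```bash
python3 -c "
import cv2,numpy as np
a=cv2.imread('pics/s0.png');b=cv2.imread('pics/t0.png')
print(a.shape)"
```

```text
(400, 640, 3)
```

View pics/t0.png

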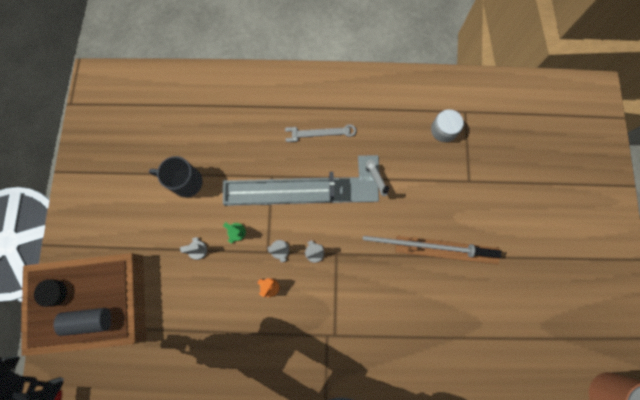

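View pics/s0.png

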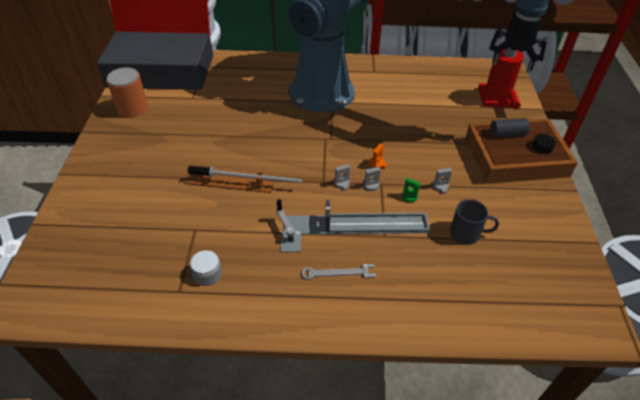

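The top view shows three grey eyes at about (196,248), (280,250) and (315,252). The green (234,232) and orange (267,286) ones are look-alikes. The rack lies along world +y with the plate at (332,190), the knob at (387,190), and the bar with its handle at (488,252) and tip at (363,238). The scene view agrees.

```bash
cat >> h.py <<'E'
np.set_printoptions(precision=4,suppress=True)
def st():
    o=env.observe(); R=np.array(o['ee_rot']); p=np.array(o['position'])
    return o,R,p
def goto(p_t,yaw_x=None,R=None,p=None):
    """print tool-frame turn/shift (cm, deg) to TCP p_t; yaw_x: world angle (deg) wanted of the tool x axis, tool down; shift is in axes AFTER the turn"""
    if R is None: _,R,p=st()
    Rt=R
    if yaw_x is not None:
        a=np.radians(yaw_x); x=np.array([np.cos(a),np.sin(a),0]); z=np.array([0,0,-1.]); Rt=np.c_[x,np.cross(z,x),z]
    rv=cv2.Rodrigues(R.T@Rt)[0].ravel()*180/np.pi
    d=Rt.T@(np.array(p_t)-p)*100
    print('turn',rv.round(1),'shift after turn cm',d.round(2)); return Rt
def yaw(R): return np.degrees(np.arctan2(R[1,0],R[0,0]))
E
python3 - <<'E'
from h import *
o,R,p=st(); print(o['t'],p,R.tolist(),yaw(R),o['opening'],o['joint_positions'])
w=env.camera('wrist'); print('cam in tool',R.T@(np.array(w['xyz'])-p),R.T@np.array(w['rotation']),w['fx'],w['k1'],w['cx'],w['cy'])
s=env.camera('scene');t=env.camera('top')
for p_,nm in((t,'t'),(s,'s')):
    C=cloud(p_)
    for n in ['eye0','rack','bar','keeper']:
        for d in env.regions_of(n,p_)[:6]:
            P=C[d['mask']];P=P[~np.isnan(P[:,0])]
            col=p_['img'][d['mask']].mean(0)
            print(nm,n,round(d['score'],2),len(P),np.round(d['position']),'mean',P.mean(0),'min',P.min(0),'max',P.max(0),'col',col.round())
            hi=P[P[:,2]>.04]
            if len(hi)>8 and n in('eye0','bar'):
                c=hi.mean(0);_,S,V=np.linalg.svd((hi-c)[:,:2]); print('   hi',c,V[0],S)
goto([.577,-.06,.25],yaw_x=90)
goto([.577,-.06,.25],yaw_x=0)
E
```

```text
1.6 [0.1916 0.5422 0.2022] [[-0.9428198434108599, 0.3333027788971466, 2.121701037704618e-05], [0.3333027795091187, 0.9428198425624109, 4.0522665042032636e-05], [-6.497501516499977e-06, 4.527726124104061e-05, -0.999999998953876]] 160.53063615163106 0.9956738508397499 [ 1.0247  0.1808  1.607   0.      1.3538 -0.2063]
cam in tool [ 0.074   0.0003 -0.172 ] [[-0.0006  0.9569  0.2905]
 [ 1.      0.0011 -0.0016]
 [-0.0019  0.2905 -0.9569]] 349.25305096013204 -0.05404314523617933 316.7151997599927 199.40955103704806
t eye0 0.85 254 [313. 253.] mean [0.4314 0.071  0.0321] min [ 0.4128  0.0524 -0.0027] max [0.4577 0.0906 0.0675] col [132. 135. 132.]
   hi [0.433  0.0718 0.0621] [ 0.4017 -0.9158] [0.1048 0.0372]
t eye0 0.79 266 [232. 232.] mean [0.4764 0.2572 0.0304] min [0.455  0.2396 0.0015] max [0.4987 0.2792 0.0666] col [ 57. 124.  68.]
   hi [0.4772 0.2557 0.0621] [-0.5044 -0.8635] [0.1141 0.0326]
t eye0 0.69 311 [196. 250.] mean [0.4321 0.3483 0.0319] min [0.4141 0.33   0.0005] max [0.4601 0.3717 0.0672] col [130. 133. 130.]
   hi [0.4319 0.348  0.0597] [ 0.3152 -0.949 ] [0.1285 0.0401]
t
[... 1890 characters left out ...]
93  0.0882 0.0108] min [ 0.502  -0.1088 -0.0065] max [0.6831 0.3039 0.0866] col [101. 105. 104.]
s rack 0.2 361 [442. 179.] mean [0.4365 0.3517 0.0299] min [ 0.3703  0.3299 -0.0056] max [0.4647 0.393  0.0691] col [93. 87. 82.]
s bar 0.95 530 [215. 173.] mean [ 0.4483 -0.2415  0.0409] min [ 0.3754 -0.3794 -0.0045] max [ 0.4736 -0.0452  0.0577] col [84. 75. 69.]
   hi [ 0.4514 -0.2393  0.0459] [-0.0911 -0.9958] [1.941  0.1032]
s keeper 0.62 200 [280. 218.] mean [ 0.6109 -0.0772  0.0511] min [ 0.5733 -0.0978  0.0401] max [ 0.6565 -0.051   0.0819] col [108. 106. 104.]
turn [-0.  -0.  70.5] shift after turn cm [-60.21  38.54  -4.78]
turn [ -0.    0.  160.5] shift after turn cm [38.54 60.21 -4.78]
```

```bash
python3 - <<'E'
from h import *
goto([.43,.22,.30],160.53)
E
```

```text
turn [-0. -0.  0.] shift after turn cm [-33.21 -22.43  -9.78]
```

Request:
step_arm([
  [0,0,0,-4.15,-2.8,-1.22,1],
  [0,0,0,-4.15,-2.8,-1.22,1],
  [0,0,0,-4.15,-2.8,-1.22,1],
  [0,0,0,-4.15,-2.8,-1.22,1],
  [0,0,0,-4.15,-2.8,-1.22,1],
  [0,0,0,-4.15,-2.8,-1.22,1],
  [0,0,0,-4.15,-2.8,-1.22,1],
  [0,0,0,-4.15,-2.8,-1.24,1],
])

```text
t: 3.15
position: [0.4308, 0.2189, 0.3006]
ee_rot: [[-0.943, 0.333, 0.001], [0.333, 0.943, 0.0], [-0.001, 0.0, -1.0]]
contact_force: [0.0, -0.1, -0.2]
opening: 0.998
grasp_force: 0.0
```

Request:
step_arm([
  [0,0,10,0,0,0,1],
  [0,0,10,0,0,0,1],
  [0,0,10,0,0,0,1],
  [0,0,10,0,0,0,1],
  [0,0,10,0,0,0,1],
  [0,0,10,0,0,0,1],
  [0,0,10.5,0,0,0,1],
  [0,0,0,0,0,0,1],
  [0,0,0,0,0,0,1],
])

```text
t: 4.28
position: [0.43, 0.2203, 0.3]
ee_rot: [[-0.004, 1.0, 0.0], [1.0, 0.004, 0.0], [0.0, 0.0, -1.0]]
contact_force: [0.1, -0.6, -0.3]
opening: 1.002
grasp_force: 0.0
```

```bash
python3 - <<'E'
from h import *
o,R,p=st(); print(o['t'],p,yaw(R))
w=env.camera('wrist'); save(w,'w1.png')
C=cloud(w)
for n in ['eye0']:
  for d in env.regions_of(n,w)[:7]:
    P=C[d['mask']];P=P[~np.isnan(P[:,0])]
    hi=P[P[:,2]>.045]; c=hi.mean(0);_,S,V=np.linalg.svd((hi-c)[:,:2]) if len(hi) else (0,0,[0])
    print(n,round(d['score'],2),len(P),np.round(d['position']),'mean',P.mean(0),'hi',c,V[0],np.median(w['img'][d['mask']],0))
for n in ['eye0','eye0_hole','channel_mid','guide_mark','rack','guide_mouth']:
    print(n,[(np.round(d['position'],1).tolist(),round(d['score'],2),atz(w,d['position'],{'eye0':0,'rack':0,'eye0_hole':.036,'channel_mid':.004}.get(n,.04))) for d in env.landmark_of(n,w)[:7]])
E
```

```text
4.275 [0.43   0.2203 0.3   ] 90.23342906983444
eye0 0.86 1246 [321.  40.] mean [0.4351 0.3531 0.0321] hi [0.4336 0.3533 0.0636] [ 0.2443 -0.9697] [170. 169. 165.]
eye0 0.81 962 [326. 201.] mean [0.4397 0.16   0.0324] hi [0.4403 0.1591 0.0623] [ 0.3563 -0.9344] [155. 153. 150.]
eye0 0.65 1042 [259. 183.] mean [0.354  0.1813 0.0364] hi [0.3514 0.177  0.061 ] [ 0.8702 -0.4927] [226. 116.  37.]
eye0 0.62 995 [356. 119.] mean [0.476  0.2647 0.0356] hi [0.4794 0.2626 0.0627] [-0.4902 -0.8716] [ 60. 146.  71.]
eye0 0.58 1024 [322. 254.] mean [0.4371 0.0781 0.032 ] hi [0.4344 0.0754 0.0611] [ 0.4304 -0.9027] [150. 148. 144.]
eye0 [([318.9, 42.9], 0.95, array([0.4328, 0.3577, 0.    ])), ([315.7, 248.2], 0.85, array([0.4295, 0.0772, 0.    ])), ([357.5, 121.2], 0.72, array([0.4845, 0.2609, 0.    ])), ([324.5, 194.8], 0.7, array([0.4417, 0.1592, 0.    ])), ([259.7, 182.9], 0.7, array([0.3512, 0.1761, 0.    ]))]
eye0_hole [([320.5, 261.0], 0.61, array([0.4362, 0.0745, 0.036 ]))]
channel_mid [([425.6, 192.2], 0.68, array([0.583 , 0.1646, 0.004 ]))]
guide_mark [([433.7, 285.6], 0.63, array([0.5961, 0.0379, 0.04  ]))]
rack [([418.9, 269.8], 0.69, array([0.5859, 0.0415, 0.    ]))]
guide_mouth [([427.9, 292.2], 0.89, array([0.589 , 0.0274, 0.04  ]))]
```

View pics/w1.png

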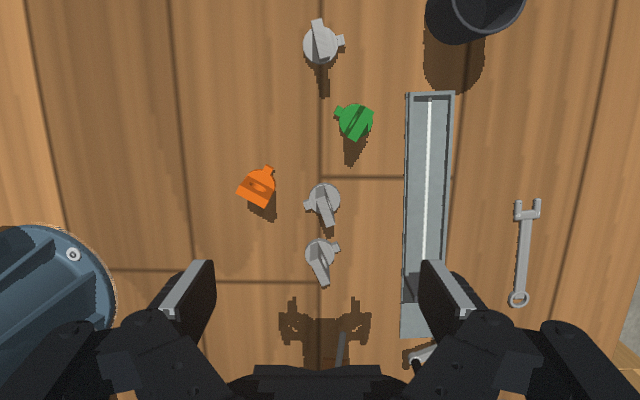

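The wrist view shows eye noses to the right at C (341,41), left at B (308,206) and right at A (337,248), and the channel at column ~428. Next I go over the keeper.

Request:
step_arm([
  [0,0,0,-4.17,2.45,0.3,1],
  [0,0,0,-4.17,2.45,0.3,1],
  [0,0,0,-4.17,2.45,0.3,1],
  [0,0,0,-4.17,2.45,0.3,0.6],
  [0,0,0,-4.17,2.45,0.4,0.6],
  [0,0,0.23,-4.17,2.45,0.4,0.6],
  [0,0,0,0,0,0,0.6],
  [0,0,0,0,0,0,0.6],
])

```text
t: 5.68
position: [0.5768, -0.0296, 0.2797]
ee_rot: [[0.004, 1.0, -0.001], [1.0, -0.004, 0.001], [0.001, -0.001, -1.0]]
contact_force: [-0.3, 0.2, -0.7]
opening: 0.601
grasp_force: 0.0
```

```bash
python3 - <<'E'
from h import *
o,R,p=st(); print(o['t'],p,yaw(R),o['opening'])
w=env.camera('wrist'); save(w,'w2.png')
C=cloud(w)
for n in ['rack','keeper','bar']:
  for d in env.regions_of(n,w)[:2]:
    P=C[d['mask']];P=P[~np.isnan(P[:,0])]
    print(n,round(d['score'],2),len(P),np.round(d['position']),'mean',P.mean(0),P.min(0),P.max(0))
    if n=='keeper':
        k=P[P[:,2]>.07];print('knobtop',len(k),k.mean(0))
        np.save('keep.npy',P)
    if n=='rack':
        k=P[P[:,2]>.06];print('platetop',len(k),k.mean(0),k.min(0),k.max(0))
for n in ['channel_mid','guide_mark','rack','guide_mouth','keeper_knob','keeper_pivot','bar','bar_tip','bar_collar']:
    print(n,[(np.round(d['position'],1).tolist(),round(d['score'],2),atz(w,d['position'],{'rack':0,'eye0_hole':.036,'channel_mid':.004,'keeper_knob':.062,'keeper_pivot':.062}.get(n,.04)),depth(w,d['position'])) for d in env.landmark_of(n,w)[:2]])
E
```

```text
5.675 [ 0.5768 -0.0296  0.2797] 89.78590990211346 0.6011680826938423
rack 0.88 12015 [332. 112.] mean [0.5983 0.0243 0.0123] [ 0.5533 -0.1105 -0.0016] [0.6828 0.1525 0.0808]
platetop 696 [0.5878 0.0094 0.0698] [ 0.5616 -0.0948  0.0606] [0.6194 0.0424 0.0808]
rack 0.39 1251 [346. 194.] mean [ 0.6126 -0.072   0.0464] [ 0.5703 -0.1258 -0.0017] [ 0.6577 -0.045   0.0808]
platetop 163 [ 0.5795 -0.087   0.0757] [ 0.5725 -0.0948  0.0606] [ 0.5865 -0.082   0.0808]
keeper 0.56 1107 [347. 194.] mean [ 0.6129 -0.071   0.0491] [ 0.5722 -0.1105  0.0006] [ 0.6567 -0.045   0.0808]
knobtop 119 [ 0.5796 -0.0872  0.078 ]
bar 0.95 675 [227. 213.] mean [ 0.4656 -0.0953  0.0437] [ 0.4568 -0.1604  0.    ] [ 0.4753 -0.0389  0.0476]
bar 0.23 1107 [348. 195.] mean [ 0.6126 -0.0711  0.0489] [ 0.571  -0.1105  0.    ] [ 0.6567 -0.045   0.0808]
channel_mid []
guide_mark [([327.2, 97.7], 0.69, array([0.5893, 0.0415, 0.04  ]), array([0.5885, 0.0417, 0.0685]))]
rack [([327.3, 101.1], 0.69, array([0.5906, 0.0371, 0.    ]), array([0.5886, 0.0382, 0.0687]))]
guide_mouth [([323.2, 108.4], 0.59, array([0.5848, 0.0296, 0.04  ]), array([0.5842, 0.0307, 0.068 ]))]
keeper_knob [([318.9, 214.6], 0.81, array([ 0.5794, -0.0913,  0.062 ]), array([ 0.5793, -0.0851,  0.0798]))]
keeper_pivot [([376.9, 185.7], 0.8, array([ 0.6464, -0.0564,  0.062 ]), array([ 0.6494, -0.0607,  0.0452])), ([188.9, 71.9], 0.41, array([0.4415, 0.0697, 0.062 ]), array([0.4422, 0.0696, 0.064 ]))]
bar []
bar_tip [([227.1, 168.5], 0.75, array([ 0.4691, -0.0399,  0.04  ]), array([ 0.4696, -0.0395,  0.0418])), ([189.4, 67.5], 0.22, array([0.4348, 0.0758, 0.04  ]), array([0.4411, 0.0744, 0.0581]))]
bar_collar []
```

View pics/w2.png

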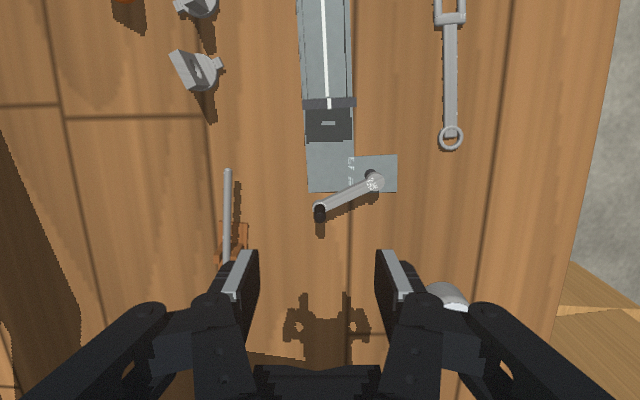

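```bash
cat >> h.py <<'E'
def rackframe(O=(.5885,.034),ang=92.4):
    a=np.radians(ang);u=np.array([np.cos(a),np.sin(a)]);v=np.array([-np.sin(a),np.cos(a)]);return np.array(O),u,v
def r2w(x,y,**k):
    O,u,v=rackframe(**k);return O+x*u+y*v
E
python3 - <<'E'
from h import *
Rt=goto([.5795,-.0885,.052],53)
knob=lambda a: r2w(-.095,-.052)+.075*(-np.cos(a)*rackframe()[1]+np.sin(a)*rackframe()[2])
P=[np.append(knob(a),0) for a in(1.18,.9,.6,.3,.05,-.15)]
print(P[0],P[-1])
for a,b in zip(P,P[1:]): print((Rt.T@(b-a)*100).round(2))
p0=np.array([.5795,-.0885,0]);print('first from p0',(Rt.T@(P[1]-p0)*100).round(2))
E
```

```text
turn [ 0.  -0.  36.8] shift after turn cm [-4.55  3.72 22.8 ]
[ 0.5763 -0.0902  0.    ] [ 0.6587 -0.1324  0.    ]
[-0.72  1.96  0.  ]
[-0.14  2.24  0.  ]
[0.53 2.18 0.  ]
[0.92 1.63 0.  ]
[1.01 1.11 0.  ]
first from p0 [-1.05  1.81  0.  ]
```

Request:
step_arm([
  [0,0,9.2,0,0,0,0.5],
  [0,0,9.2,0,0,0,0.5],
  [0,0,9.2,0,0,0,0.5],
  [0,0,9.2,0,0,0,0.5],
  [0,0,0,-2.28,1.86,5,0.5],
  [0,0,0,-2.27,1.86,5,0.5],
  [0,0,0,0,0,5,0.5],
  [0,0,0,0,0,4,0.5],
  [0,0,0,0,0,3.8,0.5],
  [0,0,0,0,0,0,0],
  [0,0,0,0,0,0,0],
  [0,0,0,0,0,0,0],
])

```text
t: 7.82
position: [0.5812, -0.0891, 0.0543]
ee_rot: [[0.602, 0.799, 0.004], [0.799, -0.602, -0.001], [0.001, 0.004, -1.0]]
contact_force: [0.4, -0.6, -0.1]
opening: 0.002
grasp_force: 0.0
```

```bash
python3 - <<'E'
from h import *
o,R,p=st(); print(o['t'],p,yaw(R),o['opening'],o['grasp_force'])
w=env.camera('wrist'); save(w,'w3.png')
print([(d['score'],d['position'],depth(w,d['position'])) for d in env.landmark_of('keeper_knob',w)])
E
```

```text
7.825 [ 0.5812 -0.0891  0.0543] 53.0082630308249 0.0019503157011556596 0.0
[(0.59, [313.4, 249.4], array([ 0.5866, -0.0789,  0.0911]))]
```

View pics/w3.png

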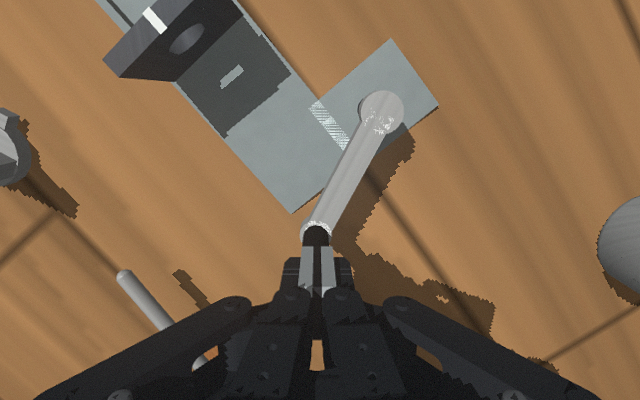

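The fingers closed just short of the knob, at (316,235). I'll measure where it is and regrip.

```bash
python3 - <<'E'
from h import *
o,R,p=st()
w=env.camera('wrist')
k=atz(w,(316,237),.079); pv=atz(w,(381,110),.045); pl=atz(w,(155,18),.068)
C=cloud(w); m=(C[...,2]>.0665)&(C[...,2]<.072)
m[200:]=False
print(k,pv,pl,R.T@(k-p)*100, 'plate top pts',C[m].mean(0),m.sum())
for uv in [(200,215),(316,228),(316,240),(300,225)]: print(uv,depth(w,uv))
E
```

```text
[ 0.5875 -0.0788  0.079 ] [ 0.6467 -0.0549  0.045 ] [0.5903 0.0365 0.068 ] [ 1.2218 -0.0576 -2.5149] plate top pts [0.5825 0.0348 0.0684] 2571
(200, 215) [ 0.5137 -0.0444  0.0002]
(316, 228) [ 0.5838 -0.0838  0.052 ]
(316, 240) [ 0.5837 -0.0839  0.0676]
(300, 225) [ 0.5642 -0.0915  0.0004]
```

```bash
python3 - <<'E'
from h import *
o,R,p=st()
w=env.camera('wrist')
for d in ([0,0,0],[.011,0,0],[.011,0,-.03],[.018,0,-.025],[.0,0,-.025],[.018,0,0.005]): print(d,proj(w,p+R@np.array(d)))
C=cloud(w)
for r in range(215,300,6): 
    P=C[r,316]; print(r,w['img'][r,316],(R.T@(P-p)*1000).round(1),w['img'][r,308],(R.T@(C[r,308]-p)*1000).round(1))
cv2.imwrite('pics/w3c.png',cv2.resize(w['img'][190:310,240:400,::-1],(800,600),interpolation=cv2.INTER_NEAREST))
E
```

```text
[0, 0, 0] [317.2111 239.7055]
[0.011, 0, 0] [317.2066 220.3174]
[0.011, 0, -0.03] [317.2878 243.764 ]
[0.018, 0, -0.025] [317.2698 224.8902]
[0.0, 0, -0.025] [317.2759 261.1035]
[0.018, 0, 0.005] [317.1924 204.6913]
215 [163 165 162] [11.1 -0.6  8.2] [160 120  81] [-4.6 -6.2 52.8]
221 [175 178 172] [ 7.3 -0.7  9. ] [128 128 126] [ 6.5 -5.1 11.1]
227 [44 39 34] [ 6.8 -0.6  1.2] [226 231 225] [ 4.4 -5.   7.2]
233 [45 38 34] [ 5.7 -0.6 -4.5] [43 38 38] [ 4.1 -4.9 -0.7]
239 [44 39 39] [  6.2  -0.6 -13.4] [45 41 39] [ 4.3 -4.7 -9. ]
245 [42 38 37] [  6.2  -0.6 -20.6] [49 44 44] [  5.1  -4.4 -18.1]
251 [43 42 37] [ 11.3  -0.6 -38.2] [127 129 129] [ 12.   -3.9 -39.6]
257 [49 45 44] [ 11.2  -0.5 -43.5] [124 126 126] [ 11.7  -3.8 -44.5]
263 [41 37 31] [ 11.6  -0.5 -49.6] [124 127 127] [nan nan nan]
269 [43 39 35] [ 11.4  -0.5 -54.1] [125 129 128] [ 11.7  -3.5 -54.7]
275 [38 33 33] [ 11.5  -0.5 -58.8] [123 127 129] [ 11.3  -3.4 -58.6]
281 [42 39 39] [ 10.8  -0.5 -62. ] [122 127 126] [ 11.3  -3.3 -62.8]
287 [50 49 49] [ 11.5  -0.5 -67.1] [163 170 171] [ 11.4  -3.2 -67. ]
293 [30 26 29] [  9.3  -0.5 -67.3] [45 43 46] [ 12.   -3.1 -71.7]
299 [32 28 26] [  7.1  -0.5 -67.6] [39 39 38] [ 12.5  -3.  -76. ]
```

View pics/w3c.png

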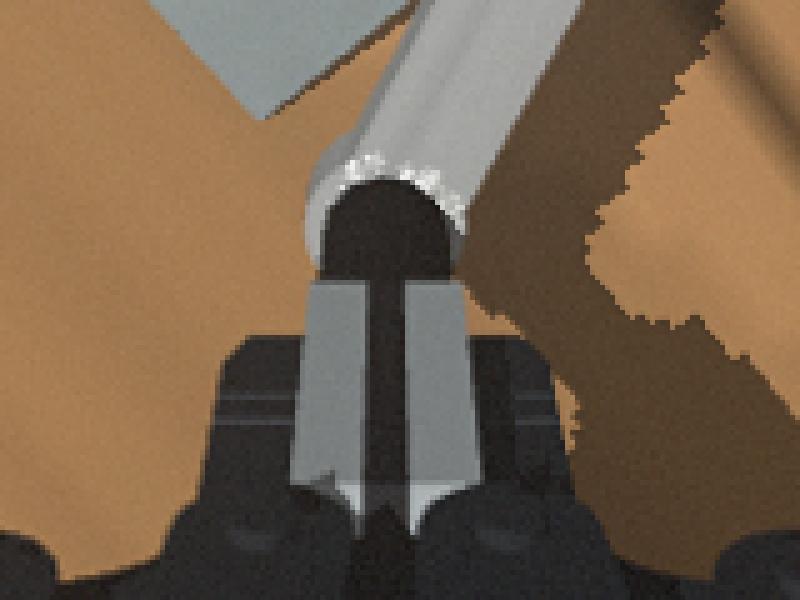

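The fingertips appear about 35 mm above where the reported TCP says. I'll open, go down 2.3 cm straddling the knob, and close again.

Request:
step_arm([
  [0,0,0,0,0,0,0.5],
  [0,0,0,0,0,0,0.5],
  [0,0,0,0,0,0,0.5],
  [0,0,0,0,0,1,0.5],
  [0,0,0,0,0,1,0.5],
  [0,0,0,0,0,0.5,0.5],
  [0,0,0,0,0,0,0.5],
  [0,0,0,0,0,0,0],
  [0,0,0,0,0,0,0],
  [0,0,0,0,0,0,0],
  [0,0,0,0,0,0,0],
])

```text
t: 9.4
position: [0.5799, -0.0887, 0.0275]
ee_rot: [[0.602, 0.799, 0.001], [0.799, -0.602, -0.0], [0.0, 0.001, -1.0]]
contact_force: [0.2, -0.0, 3.4]
opening: 0.141
grasp_force: 58.5
```

```bash
python3 - <<'E'
from h import *
o,R,p=st(); print(p,o['opening'],o['grasp_force'],o['contact_force'])
w=env.camera('wrist')
cv2.imwrite('pics/w4c.png',cv2.resize(w['img'][150:390,160:480,::-1],(640,480),interpolation=cv2.INTER_NEAREST))
C=cloud(w)
for c in (308,312,326): print(c,[(r,(R.T@(C[r,c]-p)*1000).round(0).tolist()) for r in range(225,300,6)])
E
```

```text
[ 0.5799 -0.0887  0.0275] 0.14120784970169756 58.51776838302612 [ 0.1572 -0.0319  3.3861]
308 [(225, [-2.0, -6.0, 27.0]), (231, [-6.0, -6.0, 28.0]), (237, [8.0, -5.0, -15.0]), (243, [6.0, -4.0, -17.0]), (249, [6.0, -4.0, -24.0]), (255, [5.0, -4.0, -30.0]), (261, [5.0, -4.0, -35.0]), (267, [6.0, -4.0, -42.0]), (273, [5.0, -4.0, -46.0]), (279, [5.0, -4.0, -51.0]), (285, [3.0, -4.0, -52.0]), (291, [1.0, -4.0, -53.0]), (297, [-2.0, -4.0, -52.0])]
312 [(225, [-2.0, -3.0, 27.0]), (231, [10.0, -3.0, -13.0]), (237, [9.0, -3.0, -18.0]), (243, [6.0, -3.0, -18.0]), (249, [6.0, -2.0, -24.0]), (255, [6.0, -2.0, -31.0]), (261, [6.0, -2.0, -37.0]), (267, [6.0, -2.0, -42.0]), (273, [6.0, -2.0, -48.0]), (279, [5.0, -2.0, -51.0]), (285, [3.0, -2.0, -51.0]), (291, [0.0, -2.0, -51.0]), (297, [-2.0, -2.0, -51.0])]
326 [(225, [15.0, 4.0, -18.0]), (231, [12.0, 4.0, -18.0]), (237, [9.0, 4.0, -18.0]), (243, [7.0, 4.0, -19.0]), (249, [5.0, 4.0, -22.0]), (255, [5.0, 4.0, -29.0]), (261, [5.0, 4.0, -35.0]), (267, [5.0, 4.0, -40.0]), (273, [5.0, 3.0, -46.0]), (279, [5.0, 3.0, -50.0]), (285, [3.0, 3.0, -52.0]), (291, [1.0, 3.0, -52.0]), (297, [-2.0, 3.0, -52.0])]
```

View pics/w4c.png

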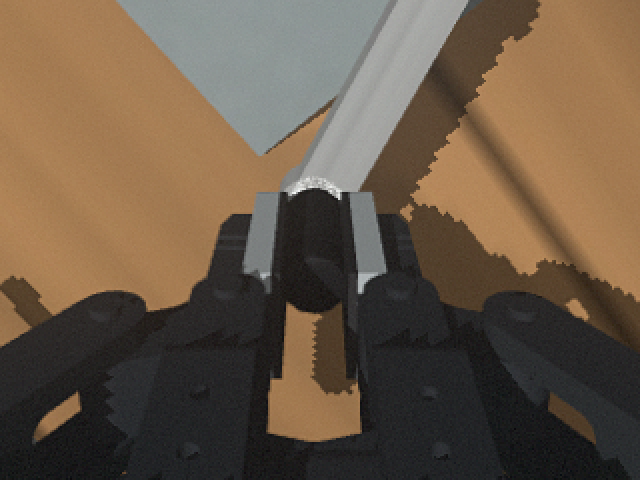

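Now the knob is gripped (opening 0.14). The true fingertip is ~35 mm behind the reported TCP. I'll swing it with a loose cage.

Request:
step_arm([
  [0,0,0,0,0,0,0.25],
  [0,0,0,0,0,0,0.25],
  [0,0,0,-0.5,0.9,0,0.25],
  [0,0,0,-0.5,0.9,0,0.25],
  [0,0,0,-0.1,1.1,0,0.25],
  [0,0,0,0,1.1,0,0.25],
  [0,0,0,0.25,1.1,0,0.25],
  [0,0,0,0.28,1.1,0,0.25],
  [0,0,0,0.45,0.8,0,0.25],
  [0,0,0,0.45,0.8,0,0.25],
  [0,0,0,1.0,1.3,0,0.25],
  [0,0,0,0,0,0,0.25],
])

```text
t: 10.95
position: [0.6613, -0.1326, 0.0271]
ee_rot: [[0.601, 0.799, 0.001], [0.799, -0.601, -0.0], [0.001, 0.001, -1.0]]
contact_force: [-0.2, -0.7, -0.1]
opening: 0.248
grasp_force: 0.0
```

```bash
python3 - <<'E'
from h import *
o,R,p=st(); print(p,yaw(R),o['opening'],o['grasp_force'],o['contact_force'])
w=env.camera('wrist');save(w,'w5.png')
for n in ('keeper_knob','keeper_pivot'):print(n,[(round(d['score'],2),d['position'],depth(w,d['position']),atz(w,d['position'],.045)) for d in env.landmark_of(n,w)])
E
```

```text
[ 0.6613 -0.1326  0.0271] 53.03491964942983 0.24809399490398176 0.0 [-0.2054 -0.7388 -0.1059]
keeper_knob [(0.55, [309.0, 271.8], array([ 0.6631, -0.1246,  0.076 ]), array([ 0.6524, -0.1376,  0.045 ]))]
keeper_pivot [(0.77, [174.6, 154.0], array([ 0.6399, -0.0549,  0.0453]), array([ 0.6398, -0.0549,  0.045 ]))]
```

View pics/w5.png

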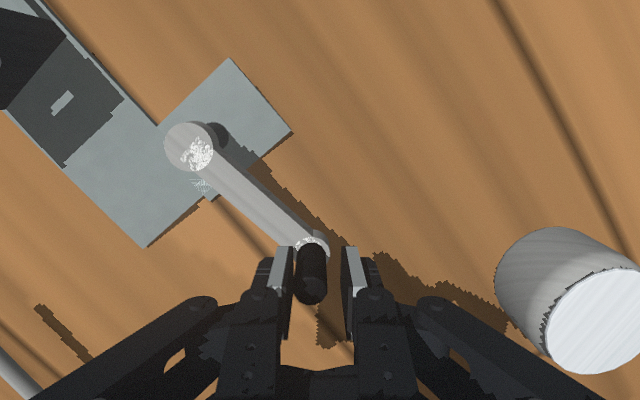

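The keeper is now open: knob at (310,270), arm out along rack −x. Next I lift off and go over eye A.

Request:
step_arm([
  [0,0,0,0,0,0,0.4],
  [0,0,0,0,0,-4,0.4],
  [0,0,0,0,0,-5,0.75],
  [0,0,0,0.4,-4.35,-4,0.75],
  [0,0,0,0.4,-4.35,-2,0.75],
  [0,0,0,0.4,-4.35,-2,0.75],
  [0,0,0,0.4,-4.35,0,0.75],
  [0,0,0,0.4,-4.35,0,0.75],
  [0,0,0,0.4,-4.35,0,0.75],
  [0,0,0,0.4,-4.35,0,0.75],
  [0,0,-10,0,0,0,0.75],
  [0,0,-10,0,0,0,0.75],
])

```text
t: 12.6
position: [0.4333, 0.0733, 0.1973]
ee_rot: [[0.286, 0.958, 0.001], [0.958, -0.286, -0.0], [0.0, 0.001, -1.0]]
contact_force: [-0.4, 0.6, -0.7]
opening: 0.749
grasp_force: 0.0
```

Request:
step_arm([
  [0,0,-10.2,0,0,0,0.75],
  [0,0,-10.2,0,0,0,0.75],
  [0,0,-10.2,0,0,0,0.75],
  [0,0,-10.2,0,0,0,0.75],
  [0,0,-10.2,0,0,0,0.75],
  [0,0,-10.2,0,0,0,0.75],
  [0,0,-10.2,0,0,0,0.75],
  [0,0,-10.2,0,0,0,0.75],
  [0,0,-10.2,0,0,0,0.75],
  [0,0,-10.2,0,0,0,0.75],
  [0,0,-10.2,0,0,0,0.75],
  [0,0,-10.2,0,0,0,0.75],
])

```text
t: 14.1
position: [0.4335, 0.0729, 0.1971]
ee_rot: [[-0.963, -0.271, 0.0], [-0.271, 0.963, -0.0], [-0.0, -0.0, -1.0]]
contact_force: [1.1, -0.2, 0.5]
opening: 0.75
grasp_force: 0.0
```

```bash
cat >> h.py <<'E'
def eyes(p):
    """plate tops of eyes: centre from points near the top face, width direction, colour"""
    C=cloud(p);out=[]
    for d in env.regions_of('eye0',p)[:8]:
        m=d['mask']; P=C[m]; ok=~np.isnan(P[:,0]); P=P[ok]
        if len(P)<60: continue
        zt=np.percentile(P[:,2],97); T=P[P[:,2]>zt-.005]
        r=cv2.minAreaRect((T[:,:2]*1000).astype(np.float32)); b=cv2.boxPoints(r)/1000
        e=b[1]-b[0],b[2]-b[1]; L=sorted(np.linalg.norm(x) for x in e); w=max(e,key=np.linalg.norm)
        w=np.degrees(np.arctan2(w[1],w[0]))%180
        lo=P[P[:,2]<zt-.046]
        out.append((round(d['score'],2),np.round(d['position']),'top',(np.array(r[0])/1000).round(4),round(zt,4),'LxW',np.round(L,3),'width dir',round(w,1),'foot',len(lo),np.round(lo.mean(0),3) if len(lo) else None,np.median(p['img'][m],0)))
    return out
def railfit(p,zlo=.010,zhi=.018,box=(.54,.64,.05,.32)):
    C=cloud(p).reshape(-1,3); ok=~np.isnan(C[:,0]); C=C[ok]
    m=(C[:,2]>zlo)&(C[:,2]<zhi)&(C[:,0]>box[0])&(C[:,0]<box[1])&(C[:,1]>box[2])&(C[:,1]<box[3])
    P=C[m]; 
    # two rails parallel: x = a + b*y +- h
    b=-.04
    for _ in range(10):
        r=P[:,0]-b*P[:,1]; mid=(np.percentile(r,2)+np.percentile(r,98))/2; s=np.sign(r-mid)
        A=np.c_[np.ones(len(P)),P[:,1],s]; x=np.linalg.lstsq(A,P[:,0],rcond=None)[0]; b=x[1]
    return x,len(P),P[:,1].min(),P[:,1].max(),'angle',90-np.degrees(np.arctan(b))
E
python3 - <<'E'
from h import *
o,R,p=st(); print(o['t'],p,yaw(R))
w=env.camera('wrist')
for e in eyes(w): print(*e)
print(railfit(w))
for n in ['channel_mid','guide_mark','keeper_knob']: print(n,[(round(d['score'],2),atz(w,d['position'],{'channel_mid':.004}.get(n,.04))) for d in env.landmark_of(n,w)])
t=env.camera('top');print(railfit(t)); 
for e in eyes(t): print(*e)
E
```

```text
14.1 [0.4335 0.0729 0.1971] -164.26823484514736
0.95 [439. 116.] top [0.3508 0.175 ] 0.0655 LxW [0.013 0.041] width dir 150.2 foot 798 [0.348 0.168 0.011] [126.  68.  27.]
0.81 [474. 252.] top [0.4806 0.2616] 0.0656 LxW [0.013 0.042] width dir 60.8 foot 983 [0.476 0.26  0.011] [ 59. 146.  79.]
0.71 [563. 236.] top [0.4341 0.3529] 0.0655 LxW [0.014 0.041] width dir 103.7 foot 866 [0.432 0.346 0.012] [76. 75. 74.]
0.6 [394. 196.] top [0.4411 0.1559] 0.0654 LxW [0.013 0.041] width dir 110.0 foot 792 [0.43  0.151 0.011] [92. 88. 84.]
0.59 [313. 172.] top [0.4348 0.0722] 0.0653 LxW [0.013 0.04 ] width dir 114.4 foot 656 [0.429 0.07  0.012] [163.5 162.  158. ]
(array([ 0.5913, -0.0531,  0.0263]), 1664, np.float64(0.05006608060758884), np.float64(0.300193363022011), 'angle', np.float64(93.0387565086033))
channel_mid [(0.67, array([0.5882, 0.1665, 0.004 ]))]
guide_mark []
keeper_knob [(0.58, array([ 0.6814, -0.1444,  0.04  ])), (0.33, array([ 0.7155, -0.2146,  0.04  ]))]
(array([ 0.6023, -0.0928,  0.0188]), 103, np.float64(0.2652235600935581), np.float64(0.2993346320113455), 'angle', np.float64(95.30286330619431))
0.81 [195. 251.] top [0.4325 0.3519] 0.0654 LxW [0.012 0.039] width dir 103.4 foot 193 [0.432 0.35  0.01 ] [158. 158. 149.]
0.74 [270. 287.] top [0.3497 0.1734] 0.066 LxW [0.012 0.039] width dir 155.3 foot 160 [0.352 0.173 0.011] [198. 115.  57.]
0.63 [282. 256.] top [0.4082 0.1205] 0.2834 LxW [0.002 0.016] width dir 110.3 foot 84 [0.422 0.149 0.01 ] [151. 148. 141.]
0.58 [312. 257.] top [0.3961 0.0673] 0.372 LxW [0.    0.004] width dir 97.1 foot 61 [0.419 0.07  0.011] [137. 138. 134.]
```

```bash
sed -i 's/def rackframe(O=(.5885,.034),ang=92.4)/def rackframe(O=(.5894,.036),ang=93.04)/' h.py; python3 - <<'E'
from h import *
goto([.4348,.0722,-.010],204.4)
for x in(.06,.13,.2): print(x,r2w(x,0))
E
```

```text
turn [-0.   0.  -9.1] shift after turn cm [-0.07 -0.11 20.7 ]
0.06 [0.5862 0.0959]
0.13 [0.5825 0.1658]
0.2 [0.5788 0.2357]
```

Request:
step_arm([
  [0,0,-9.1,0,0,0,0.75],
  [0,0,0,0,-0.1,5,0.75],
  [0,0,0,0,0,5,0.75],
  [0,0,0,0,0,4,0.75],
  [0,0,0,0,0,3,0.75],
  [0,0,0,0,0,2,0.75],
  [0,0,0,0,0,1.7,0.75],
  [0,0,0,0,0,0,0.75],
])

```text
t: 15.45
position: [0.4329, 0.0721, -0.0111]
ee_rot: [[-0.91, -0.414, -0.003], [-0.414, 0.91, 0.0], [0.003, 0.002, -1.0]]
contact_force: [-0.4, -0.6, -0.1]
opening: 0.748
grasp_force: 0.0
```

```bash
python3 - <<'E'
from h import *
o,R,p=st(); print(o['t'],p,yaw(R),o['contact_force'])
w=env.camera('wrist');save(w,'w6.png')
E
```

```text
15.45 [ 0.4329  0.0721 -0.0111] -155.57200148845644 [-0.4361 -0.5792 -0.0839]
```

View pics/w6.png

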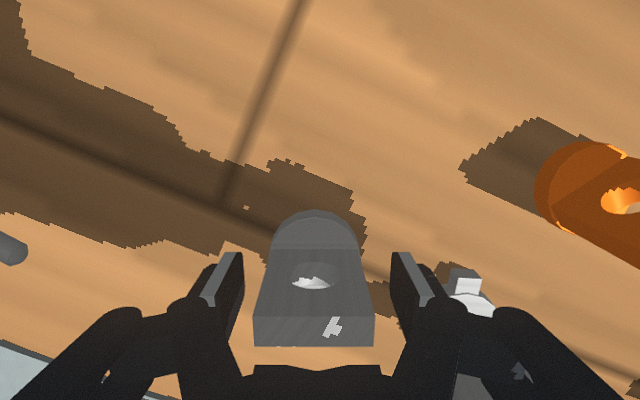

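The wrist view shows the fingers straddling the plate at (312,290), nose on the far side. I close and lift.

Request:
step_arm([
  [0,0,0,0,0,0,0],
  [0,0,0,0,0,0,0],
  [0,0,0,0,0,0,0],
  [0,0,0,0,0,-2,0],
  [0,0,0,0,0,-4,0],
  [0,0,0,0,0,-4,0],
  [0,0,0,0,0,0,0],
])

```text
t: 16.38
position: [0.4368, 0.0718, 0.0929]
ee_rot: [[-0.91, -0.415, 0.007], [-0.415, 0.91, -0.001], [-0.006, -0.003, -1.0]]
contact_force: [1.0, 0.7, -3.1]
opening: 0.461
grasp_force: 61.1
```

Request:
step_arm([
  [0,0,10.13,0,0,0,0],
  [0,0,10.13,0,0,0,0],
  [0,0,10.13,0,0,0,0],
  [0,0,10.13,0,0,0,0],
  [0,0,10.13,0,0,0,0],
  [0,0,10.13,0,0,0,0],
  [0,0,10.13,0,0,0,0],
  [0,0,10.13,0,0,0,0],
  [0,0,10.13,0,0,0,0],
  [0,0,10.13,0,0,0,0],
  [0,0,10.13,0,0,0,0],
  [0,0,0,0,0,0,0],
])

```text
t: 17.88
position: [0.4329, 0.0721, 0.0885]
ee_rot: [[-0.055, 0.998, -0.003], [0.998, 0.055, 0.0], [0.0, -0.003, -1.0]]
contact_force: [0.0, -0.5, -3.2]
opening: 0.459
grasp_force: 60.9
```

```bash
python3 - <<'E'
from h import *
o,R,p=st(); print(o['t'],p,yaw(R),o['opening'],o['grasp_force'])
goto(np.append(r2w(.06,0),.09),93.04)
E
```

```text
17.875 [0.4329 0.0721 0.0885] 93.1557039040786 0.4593087759331638 60.88287157122977
turn [-0.1 -0.   0.1] shift after turn cm [ 1.56 15.43 -0.15]
```

Request:
step_arm([
  [0,0,0,0.4,3.86,0,0],
  [0,0,0,0.4,3.86,0,0],
  [0,0,0,0.4,3.86,0,0],
  [0,0,0,0.36,3.85,0,0],
  [0,0,0,0,0,3,0],
  [0,0,0,0,0,2.5,0],
  [0,0,0,0,0,0,0],
  [0,0,0,0,0,0,0],
])

```text
t: 18.88
position: [0.5877, 0.0959, 0.0353]
ee_rot: [[-0.055, 0.998, 0.0], [0.998, 0.055, -0.0], [-0.0, 0.0, -1.0]]
contact_force: [-1.0, -0.1, -1.9]
opening: 0.46
grasp_force: 61.5
```

```bash
cat >> h.py <<'E'
def heldcheck(w):
    """held eye's plate top (rows near the hand) vs rails, all seen by the wrist camera"""
    o,R,p=st(); C=cloud(w); print('t',o['t'],'pos',p,'yaw',yaw(R),'open',o['opening'],'grip',o['grasp_force'],'F',o['contact_force'])
    T=(C-p)@R  # tool coords
    m=(abs(T[...,1])<.0195)&(abs(T[...,0])<.03)&(T[...,2]<-.045)&(T[...,2]>-.085)
    P=C[m]; print('held top pts',m.sum())
    if m.sum()>20:
        z=P[:,2].max(); Q=P[P[:,2]>np.percentile(P[:,2],80)-.004]
        print('held mean',Q.mean(0),'tool y range',np.percentile(((Q-p)@R)[:,1],[1,99]),'tool x',np.percentile(((Q-p)@R)[:,0],[1,99]),'z',z)
    x,n,a,b,_,ang=railfit(w,box=(.54,.64,.06,.34)); print('rails',x,n,a,b,ang)
    print('rail mid x at tcp y',x[0]+x[1]*p[1])
E
python3 - <<'E'
from h import *
w=env.camera('wrist');save(w,'w7.png');heldcheck(w)
goto(np.append(r2w(.06,0),.03),93.04)
E
```

```text
t 18.925 pos [0.5883 0.0958 0.036 ] yaw 93.14260233103197 open 0.4629955066235423 grip 61.53648238861933 F [ 0.5961 -0.2413 -2.1128]
held top pts 7370
held mean [0.588  0.0983 0.1081] tool y range [-0.0191  0.0192] tool x [-0.0048  0.008 ] z 0.12088597359652223
rails [ 0.5916 -0.0512  0.0264] 4854 0.0801185879471881 0.21767297866294397 92.93068386092197
rail mid x at tcp y 0.5866531632683055
turn [0.1 0.  0.1] shift after turn cm [ 0.02 -0.2   0.6 ]
```

View pics/w7.png

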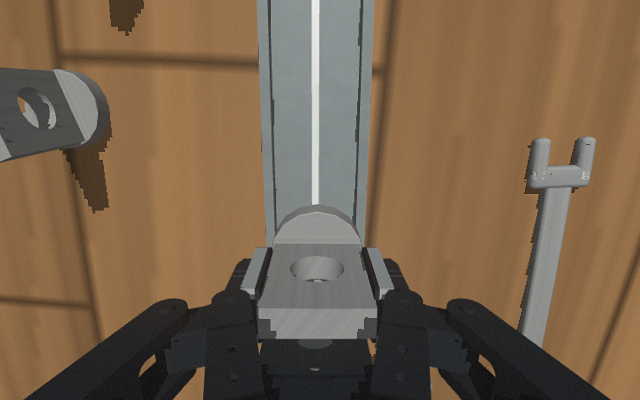

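The held eye is nearly centred: foot (317,225) against channel line (315,200). I correct 1.3 mm and lower.

Request:
step_arm([
  [0,0,0,0,-0.13,1,0],
  [0,0,0,0,0,1,0],
  [0,0,0,0,0,0.8,0],
  [0,0,0,0,0,0.4,0],
  [0,0,0,0,0,0.4,0],
  [0,0,0,0,0,0.4,0],
  [0,0,0,0,0,0.2,0],
  [0,0,0,0,0,0,0],
  [0,0,0,0,0,0,0],
])

```text
t: 20.05
position: [0.5864, 0.0958, -0.005]
ee_rot: [[-0.054, 0.999, 0.0], [0.999, 0.054, -0.0], [-0.0, 0.0, -1.0]]
contact_force: [-8.0, -0.7, 13.9]
opening: 0.459
grasp_force: 63.3
```

```bash
python3 - <<'E'
from h import *
w=env.camera('wrist');heldcheck(w)
E
```

```text
t 20.1 pos [ 0.5864  0.0958 -0.005 ] yaw 93.09428981663375 open 0.4637171300982056 grip 63.27833962161094 F [-8.7326  0.0642 13.9904]
held top pts 7300
held mean [0.5862 0.0983 0.0679] tool y range [-0.0192  0.0191] tool x [-0.0047  0.008 ] z 0.07951729337180388
rails [ 0.5906 -0.0455  0.0212] 9061 0.08189795168511388 0.2085051376919783 92.60252156416658
rail mid x at tcp y 0.5862784056832014
```

Request:
step_arm([
  [0,0,0,0,-0.05,0,0.6],
  [0,0,0,0,0,0,0.7],
  [0,0,0,0,0,0,0.7],
  [0,0,0,0,0,-3,0.7],
  [0,0,0,0,0,-5,0.7],
  [0,0,0,0,0,-6,0.7],
  [0,0,0,1,-4,-5,0.7],
  [0,0,0,2,-4,-2,0.7],
  [0,0,0,2,-4,0,0.7],
  [0,0,0,0.5,-2,0,0.7],
  [0,0,0,0,0,0,0.7],
])

```text
t: 21.48
position: [0.4436, 0.1433, 0.2014]
ee_rot: [[-0.055, 0.999, 0.001], [0.999, 0.055, 0.0], [0.0, 0.001, -1.0]]
contact_force: [0.9, -0.8, 0.1]
opening: 0.697
grasp_force: 0.0
```

```bash
python3 - <<'E'
from h import *
o,R,p=st(); print(o['t'],p,yaw(R))
w=env.camera('wrist')
for e in eyes(w): print(*e)
print(railfit(w))
goto([.4411,.1559,-.010],20)
E
```

```text
21.475 [0.4436 0.1433 0.2014] 93.13651565362304
0.94 [449. 221.] top [0.5866 0.0974] 0.0691 LxW [0.013 0.041] width dir 2.9 foot 768 [0.582 0.104 0.015] [132. 132. 130.]
0.91 [314. 157.] top [0.4408 0.1561] 0.0652 LxW [0.012 0.04 ] width dir 109.9 foot 920 [0.439 0.157 0.012] [162. 161. 157.]
0.77 [362.  46.] top [0.4802 0.2617] 0.0655 LxW [0.013 0.04 ] width dir 61.0 foot 1137 [0.475 0.263 0.012] [ 67. 159.  81.]
0.56 [226. 133.] top [0.3514 0.1753] 0.0651 LxW [0.013 0.041] width dir 150.6 foot 727 [0.36  0.186 0.012] [231. 121.  38.]
(array([ 0.5933, -0.0611,  0.0227]), 3800, np.float64(0.05018735054339077), np.float64(0.3019471452016272), 'angle', np.float64(93.49390174475084))
turn [ 0.1 -0.  73.1] shift after turn cm [ 0.07 -1.37 21.14]
```

Request:
step_arm([
  [0,0,10.44,0,0,0,0.75],
  [0,0,10.44,0,0,0,0.75],
  [0,0,10.44,0,0,0,0.75],
  [0,0,10.44,0,0,0,0.75],
  [0,0,10.44,0,0,0,0.75],
  [0,0,10.44,0,0,0,0.75],
  [0,0,10.44,0,0,0,0.75],
  [0,0,0,0,-1.4,4,0.75],
  [0,0,0,0,0,5,0.75],
  [0,0,0,0,0,4,0.75],
])

```text
t: 22.82
position: [0.4401, 0.1557, 0.0692]
ee_rot: [[0.94, 0.341, -0.001], [0.341, -0.94, -0.0], [-0.001, -0.0, -1.0]]
contact_force: [0.3, 0.0, -0.1]
opening: 0.756
grasp_force: 0.0
```

Request:
step_arm([
  [0,0,0,0,0,4,0.75],
  [0,0,0,0,0,3,0.75],
  [0,0,0,0,0,1.2,0.75],
  [0,0,0,0,0,0,0.75],
  [0,0,0,0,0,0,0],
  [0,0,0,0,0,0,0],
  [0,0,0,0,0,0,0],
  [0,0,0,0,0,-2,0],
  [0,0,0,0,0,-4,0],
  [0,0,0,0,0,-4,0],
  [0,0,0,0,0,0,0],
])

```text
t: 24.2
position: [0.4421, 0.1564, 0.0923]
ee_rot: [[0.94, 0.342, 0.007], [0.342, -0.94, 0.001], [0.007, 0.002, -1.0]]
contact_force: [0.4, 0.3, -3.2]
opening: 0.461
grasp_force: 61.2
```

```bash
python3 - <<'E'
from h import *
w=env.camera('wrist');heldcheck(w)
goto(np.append(r2w(.13,-.001),.09),93.04)
E
```

```text
t 24.25 pos [0.4403 0.1562 0.0902] yaw 19.998294575933187 open 0.4600447530700979 grip 61.2016589473933 F [-0.0992  0.0671 -2.8153]
held top pts 7527
held mean [0.4424 0.157  0.1654] tool y range [-0.0191  0.019 ] tool x [-0.0048  0.008 ] z 0.1676457277063986
rails [ 0.5902 -0.1028  0.0149] 4083 0.06001921504723515 0.25927608192830975 95.86978772983981
rail mid x at tcp y 0.5740991596683178
turn [  0.1  -0.1 -73. ] shift after turn cm [ 0.2  14.35  0.02]
```

Request:
step_arm([
  [0,0,-10.43,0,0,0,0],
  [0,0,-10.43,0,0,0,0],
  [0,0,-10.43,0,0,0,0],
  [0,0,-10.43,0,0,0,0],
  [0,0,-10.43,0,0,0,0],
  [0,0,-10.43,0,0,0,0],
  [0,0,-10.42,0,0,0,0],
  [0,0,0,0.05,4,0,0],
  [0,0,0,0.05,4,0,0],
  [0,0,0,0.1,4,0,0],
  [0,0,0,0,2.2,3,0],
  [0,0,0,0,0,2.5,0],
])

```text
t: 25.75
position: [0.581, 0.1651, 0.0307]
ee_rot: [[-0.052, 0.999, -0.003], [0.999, 0.052, -0.0], [-0.0, -0.003, -1.0]]
contact_force: [-0.0, 0.2, -3.6]
opening: 0.458
grasp_force: 61.6
```

Request:
step_arm([
  [0,0,0,0,0,0,0],
  [0,0,0,0,0,0,0],
])

```text
t: 26.0
position: [0.5806, 0.1655, 0.0337]
ee_rot: [[-0.052, 0.999, -0.001], [0.999, 0.052, -0.0], [-0.0, -0.001, -1.0]]
contact_force: [0.4, 0.6, -2.7]
opening: 0.46
grasp_force: 61.6
```

```bash
python3 - <<'E'
from h import *
w=env.camera('wrist');heldcheck(w)
goto(np.append(r2w(.13,0),-.006),93.04)
E
```

```text
t 26.05 pos [0.5814 0.1655 0.0346] yaw 92.99915916491736 open 0.4589688267351741 grip 61.57228827942163 F [-0.3516  0.4075 -2.8483]
held top pts 7429
held mean [0.5814 0.1668 0.1069] tool y range [-0.019   0.0191] tool x [-0.0061  0.0069] z 0.11938565670335068
rails [ 0.5891 -0.0413  0.0255] 5459 0.06389873252548142 0.28754210240304595 92.3637503741479
rail mid x at tcp y 0.58222784193904
turn [ 0. -0. -0.] shift after turn cm [0.02 0.12 4.06]
```

Request:
step_arm([
  [0,0,0,0,0.06,1,0],
  [0,0,0,0,0,1,0],
  [0,0,0,0,0,0.8,0],
  [0,0,0,0,0,0.4,0],
  [0,0,0,0,0,0.4,0],
  [0,0,0,0,0,0.4,0],
  [0,0,0,0,0,0,0],
  [0,0,0,0,0,0,0],
])

```text
t: 27.05
position: [0.5823, 0.1655, -0.0053]
ee_rot: [[-0.052, 0.999, 0.001], [0.999, 0.052, -0.0], [-0.0, 0.001, -1.0]]
contact_force: [-1.3, -0.5, 1.3]
opening: 0.458
grasp_force: 61.9
```

```bash
python3 - <<'E'
from h import *
w=env.camera('wrist');heldcheck(w)
E
```

```text
t 27.1 pos [ 0.5823  0.1655 -0.0053] yaw 92.9909222921526 open 0.46004549438061587 grip 61.965353451669216 F [-1.0862  0.3292  2.3411]
held top pts 7347
held mean [0.5821 0.1668 0.0679] tool y range [-0.0192  0.0191] tool x [-0.0061  0.0069] z 0.07966617540692027
rails [ 0.5905 -0.0468  0.0196] 11241 0.09901228284005159 0.27818959670488685 92.68158193681751
rail mid x at tcp y 0.5827246722752678
```

Request:
step_arm([
  [0,0,0,0,0,0,0.6],
  [0,0,0,0,0,0,0.7],
  [0,0,0,0,0,0,0.7],
  [0,0,0,0,0,-3,0.7],
  [0,0,0,0,0,-5,0.7],
  [0,0,0,0,0,-6,0.7],
  [0,0,0,3.9,-2.8,-4,0.75],
  [0,0,0,3.9,-2.8,-2,0.75],
  [0,0,0,3.9,-2.8,0,0.75],
  [0,0,0,3.9,-2.8,0,0.75],
  [0,0,0,3.9,-2.7,0,0.75],
])

```text
t: 28.48
position: [0.4318, 0.3541, 0.1944]
ee_rot: [[-0.052, 0.999, 0.001], [0.999, 0.052, 0.0], [0.0, 0.001, -1.0]]
contact_force: [0.4, 0.8, 0.1]
opening: 0.754
grasp_force: 0.0
```

Request:
step_arm([
  [0,0,-10.06,0,0,0,0.75],
  [0,0,-10.06,0,0,0,0.75],
  [0,0,-10.06,0,0,0,0.75],
  [0,0,-10.06,0,0,0,0.75],
  [0,0,-10.06,0,0,0,0.75],
  [0,0,-10.06,0,0,0,0.75],
  [0,0,-10.06,0,0,0,0.75],
  [0,0,-10.06,0,0,0,0.75],
  [0,0,-10.06,0,0,0,0.75],
  [0,0,-10.06,0,0,0,0.75],
  [0,0,0,0,0,0,0.75],
])

```text
t: 29.85
position: [0.4328, 0.353, 0.1942]
ee_rot: [[-0.972, -0.233, -0.0], [-0.233, 0.972, 0.0], [0.0, 0.0, -1.0]]
contact_force: [0.4, -0.0, -0.9]
opening: 0.751
grasp_force: 0.0
```

```bash
python3 - <<'E'
from h import *
o,R,p=st(); print(o['t'],p,yaw(R))
for k in('wrist','top'):
    w=env.camera(k);print(k)
    for e in eyes(w): print(*e)
goto([.4335,.3525,-.010],193.6)
E
```

```text
29.85 [0.4328 0.353  0.1942] -166.49780129620115
wrist
0.97 [317. 168.] top [0.4336 0.3532] 0.0654 LxW [0.012 0.039] width dir 103.6 foot 643 [0.428 0.352 0.012] [180. 179. 175.]
0.84 [220. 192.] top [0.4801 0.2621] 0.0651 LxW [0.013 0.04 ] width dir 60.9 foot 725 [0.468 0.269 0.012] [ 65. 161.  77.]
0.76 [116. 262.] top [0.582  0.1658] 0.0689 LxW [0.013 0.041] width dir 5.0 foot 859 [0.58  0.17  0.014] [140. 140. 137.]
0.66 [ 53. 254.] top [0.5866 0.0983] 0.0687 LxW [0.014 0.041] width dir 2.6 foot 799 [0.582 0.105 0.015] [139. 139. 136.]
0.57 [147.  46.] top [0.3511 0.1753] 0.0649 LxW [0.013 0.041] width dir 150.0 foot 1009 [0.356 0.188 0.011] [239. 129.  42.]
top
0.77 [197. 253.] top [0.4327 0.3518] 0.0655 LxW [0.013 0.039] width dir 103.8 foot 209 [0.432 0.353 0.009] [159. 156. 145.]
0.62 [233. 231.] top [0.479  0.2586] 0.0662 LxW [0.012 0.038] width dir 58.7 foot 177 [0.476 0.26  0.012] [ 71.  154.5  88. ]
0.61 [304. 188.] top [0.5851 0.0967] 0.0697 LxW [0.012 0.039] width dir 2.3 foot 186 [0.584 0.095 0.015] [134.5 139.  137. ]
0.56 [271. 286.] top [0.3501 0.1733] 0.0662 LxW [0.012 0.038] width dir 153.8 foot 140 [0.35  0.173 0.012] [206.  118.5  58. ]
0.52 [274. 191.] top [0.5811 0.1646] 0.0696 LxW [0.01  0.039] width dir 3.1 foot 205 [0.58  0.161 0.013] [120. 125. 122.]
turn [ 0.   0.  -0.2] shift after turn cm [-0.05 -0.06 20.42]
```

Request:
step_arm([
  [0,0,0,0,0,5,0.75],
  [0,0,0,0,0,5,0.75],
  [0,0,0,0,0,5,0.75],
  [0,0,0,0,0,3,0.75],
  [0,0,0,0,0,2.5,0.75],
  [0,0,0,0,0,0,0.75],
  [0,0,0,0,0,0,0],
  [0,0,0,0,0,0,0],
  [0,0,0,0,0,0,0],
  [0,0,0,0,0,-3,0],
  [0,0,0,0,0,-4,0],
  [0,0,0,0,0,-4,0],
])

```text
t: 31.55
position: [0.4322, 0.3527, 0.1]
ee_rot: [[-0.972, -0.235, -0.001], [-0.235, 0.972, -0.0], [0.001, -0.0, -1.0]]
contact_force: [0.3, -0.2, -2.5]
opening: 0.458
grasp_force: 61.1
```

Request:
step_arm([
  [0,0,10.05,0,0,0,0],
  [0,0,10.05,0,0,0,0],
  [0,0,10.05,0,0,0,0],
  [0,0,10.05,0,0,0,0],
  [0,0,10.05,0,0,0,0],
  [0,0,10.05,0,0,0,0],
  [0,0,10.05,0,0,0,0],
  [0,0,10.05,0,0,0,0],
  [0,0,10.05,0,0,0,0],
  [0,0,10.05,0,0,0,0],
  [0,0,0,0,0,0,0],
])

```text
t: 32.92
position: [0.4324, 0.3528, 0.099]
ee_rot: [[-0.055, 0.998, -0.001], [0.998, 0.055, -0.0], [-0.0, -0.001, -1.0]]
contact_force: [-0.4, 0.2, -2.7]
opening: 0.459
grasp_force: 61.3
```

```bash
python3 - <<'E'
from h import *
w=env.camera('wrist');heldcheck(w)
goto(np.append(r2w(.2,0),.034),93.04)
E
```

```text
t 32.975 pos [0.4325 0.3528 0.099 ] yaw 93.29527587146859 open 0.4602635416653924 grip 61.25815094914287 F [-0.7901  0.3654 -2.9785]
held top pts 7340
held mean [0.4324 0.3551 0.172 ] tool y range [-0.0191  0.0191] tool x [-0.0051  0.0078] z 0.18396871968890144
rails [ 0.5877 -0.0381  0.0217] 1587 0.1535749986481003 0.3021170080157091 92.1806751112549
rail mid x at tcp y 0.5742496592806771
turn [-0.   0.   0.3] shift after turn cm [-12.47  13.99   6.5 ]
```

Request:
step_arm([
  [0,0,0.25,-3.1,3.48,0,0],
  [0,0,0,-3.1,3.48,0,0],
  [0,0,0,-3.1,3.48,0,0],
  [0,0,0,-3.1,3.48,0,0],
  [0,0,0,0,0,3,0],
  [0,0,0,0,0,3.5,0],
  [0,0,0,0,0,0,0],
  [0,0,0,0,0,0,0],
  [0,0,0,0,0,0,0],
])

```text
t: 34.1
position: [0.5796, 0.2367, 0.0363]
ee_rot: [[-0.051, 0.999, 0.003], [0.999, 0.051, 0.001], [0.001, 0.003, -1.0]]
contact_force: [-0.2, 0.4, -2.9]
opening: 0.459
grasp_force: 61.5
```

```bash
python3 - <<'E'
from h import *
w=env.camera('wrist');heldcheck(w)
goto(np.append(r2w(.2,0),-.005),93.04)
E
```

```text
t 34.15 pos [0.5795 0.2367 0.0362] yaw 92.89766571409103 open 0.46196769273946015 grip 61.491233934648335 F [-0.875   0.2423 -3.0096]
held top pts 7407
held mean [0.5791 0.2389 0.1094] tool y range [-0.0192  0.0191] tool x [-0.0051  0.0079] z 0.12094497080098375
rails [ 0.601  -0.0882  0.0223] 3790 0.13265275928996023 0.3020860792108499 95.03946784642734
rail mid x at tcp y 0.580118706730317
turn [ 0.2 -0.  -0.1] shift after turn cm [-0.09 -0.07  4.12]
```

Request:
step_arm([
  [0,0,0,0,-0.08,1,0],
  [0,0,0,0,0,1,0],
  [0,0,0,0,0,0.8,0],
  [0,0,0,0,0,0.4,0],
  [0,0,0,0,0,0.4,0],
  [0,0,0,0,0,0.5,0],
  [0,0,0,0,0,0,0],
  [0,0,0,0,0,0,0],
])

```text
t: 35.15
position: [0.5776, 0.2363, -0.0052]
ee_rot: [[-0.05, 0.999, 0.0], [0.999, 0.05, -0.0], [-0.0, 0.0, -1.0]]
contact_force: [-5.7, -1.8, 8.7]
opening: 0.462
grasp_force: 62.9
```

```bash
python3 - <<'E'
from h import *
w=env.camera('wrist');heldcheck(w)
E
```

```text
t 35.2 pos [ 0.5776  0.2363 -0.0052] yaw 92.85555262802487 open 0.4548257250132966 grip 62.88817323278636 F [-5.1903 -1.0005  8.5097]
held top pts 7344
held mean [0.5774 0.2386 0.0679] tool y range [-0.0192  0.0191] tool x [-0.0051  0.0079] z 0.07981666816120526
rails [ 0.5897 -0.0452  0.016 ] 9561 0.16922161025096127 0.3019774959544488 92.58790943972883
rail mid x at tcp y 0.5790700575698731
```

Request:
step_arm([
  [0,0,0,0,0.05,0,0.6],
  [0,0,0,0,0,0,0.7],
  [0,0,0,0,0,0,0.7],
  [0,0,0,0,0,-3,0.7],
  [0,0,0,0,0,-6,0.7],
  [0,0,0,0,0,-6,0.7],
  [0,0,0,-4.8,-1.4,-4,0.7],
  [0,0,0,-4.8,-1.4,-4,0.7],
  [0,0,0,-4.8,-1.4,-2,0.5],
  [0,0,0,-4.8,-1.4,0,0.5],
  [0,0,0,-4.8,-1.4,0,0.5],
  [0,0,0,-4.8,-1.4,0,0.5],
])

```text
t: 36.7
position: [0.5083, -0.0548, 0.2415]
ee_rot: [[-0.05, 0.999, 0.001], [0.999, 0.05, -0.0], [-0.0, 0.001, -1.0]]
contact_force: [0.9, -0.2, 0.3]
opening: 0.501
grasp_force: 0.0
```

Request:
step_arm([
  [0,0,0,-4.5,-1.4,0,0.5],
  [0,0,0,0,0,0,0.5],
  [0,0,0,0,0,0,0.5],
])

```text
t: 37.08
position: [0.4971, -0.0987, 0.2413]
ee_rot: [[-0.049, 0.999, 0.0], [0.999, 0.049, 0.0], [0.0, 0.0, -1.0]]
contact_force: [0.1, -0.3, 1.0]
opening: 0.499
grasp_force: 0.0
```

```bash
cat >> h.py <<'E'
def barfit(p):
    C=cloud(p); d=env.regions_of('bar',p)[0]; P=C[d['mask']]; P=P[~np.isnan(P[:,0])]
    im=p['img'][d['mask']][~np.isnan(C[d['mask']][:,0])]
    hi=P[(P[:,2]>.035)&(P[:,2]<.062)]
    l=cv2.fitLine((hi[:,:2]).astype(np.float32),cv2.DIST_HUBER,0,.001,.001).ravel(); u=l[:2]*np.sign(l[1]); c=l[2:]
    s=(hi[:,:2]-c)@u
    print('bar',d['score'],len(hi),'u',u,'ang',np.degrees(np.arctan2(u[1],u[0])),'ends',c+u*s.min(),c+u*s.max(),'len',np.ptp(s),'z',np.percentile(hi[:,2],[5,50,95]))
    # profile
    for a in np.arange(s.min(),s.max(),.03):
        k=(s>=a)&(s<a+.03); q=hi[k]; off=(q[:,:2]-c)@np.array([-u[1],u[0]])
        if k.sum()>3: print(' s',(c+u*(a+.015)).round(4),'off',np.percentile(off,[3,50,97]).round(4),'ztop',np.percentile(q[:,2],95).round(4))
E
python3 - <<'E'
from h import *
o,R,p=st(); print(o['t'],p,yaw(R))
t=env.camera('top')
for e in eyes(t): print(*e)
w=env.camera('wrist'); save(w,'w8.png'); barfit(w)
for n in ['bar','bar_tip','bar_collar','guide_mouth']: print(n,[(round(d['score'],2),d['position'],atz(w,d['position'],.04)) for d in env.landmark_of(n,w)])
E
```

```text
37.075 [ 0.4971 -0.0987  0.2413] 92.80356550253896
0.88 [279. 188.] top [0.581  0.1646] 0.0696 LxW [0.01  0.039] width dir 3.3 foot 181 [0.581 0.16  0.014] [117.  119.5 116. ]
0.8 [305. 190.] top [0.585  0.0967] 0.0698 LxW [0.012 0.039] width dir 2.2 foot 178 [0.583 0.094 0.015] [134.  138.5 136.5]
0.8 [234. 230.] top [0.4794 0.2596] 0.0657 LxW [0.012 0.04 ] width dir 60.2 foot 231 [0.477 0.26  0.01 ] [ 71. 152.  87.]
0.51 [268. 288.] top [0.3501 0.1735] 0.0656 LxW [0.012 0.039] width dir 155.1 foot 142 [0.349 0.173 0.012] [201. 113.  55.]
0.38 [422. 246.] top [ 0.4545 -0.1869] 0.0473 LxW [0.009 0.182] width dir 83.7 foot 0 None [154. 155. 152.]
bar 0.62 2392 u [0.0888 0.996 ] ang 84.90367 ends [ 0.4408 -0.3583] [ 0.4693 -0.0382] len 0.3213586827850348 z [0.0415 0.0446 0.0497]
 s [ 0.4421 -0.3433] off [-0.0067  0.0015  0.0097] ztop 0.0498
 s [ 0.4448 -0.3134] off [-0.0077 -0.      0.0081] ztop 0.0499
 s [ 0.4475 -0.2835] off [-0.0117 -0.002   0.0045] ztop 0.0547
 s [ 0.4501 -0.2537] off [-0.003  -0.0005  0.0022] ztop 0.0455
 s [ 0.4528 -0.2238] off [-0.0034  0.0005  0.0054] ztop 0.0458
 s [ 0.4555 -0.1939] off [-0.0037  0.0007  0.0056] ztop 0.0457
 s [ 0.4581 -0.164 ] off [-0.004   0.0005  0.0053] ztop 0.0456
 s [ 0.4608 -0.1341] off [-0.0043  0.0003  0.005 ] ztop 0.0458
 s [ 0.4634 -0.1043] off [-0.0045 -0.0001  0.0048] ztop 0.0458
 s [ 0.4661 -0.0744] off [-0.0047 -0.0002  0.0045] ztop 0.046
 s [ 0.4688 -0.0445] off [-0.0048 -0.0003  0.0043] ztop 0.0458
bar [(0.8, [263.6, 338.1], array([ 0.441 , -0.3248,  0.04  ]))]
bar_tip [(0.66, [291.3, 108.5], array([ 0.4683, -0.0388,  0.04  ])), (0.19, [264.8, 341.3], array([ 0.4425, -0.3297,  0.04  ]))]
bar_collar [(0.76, [267.9, 310.9], array([ 0.4463, -0.2836,  0.04  ]))]
guide_mouth [(0.92, [414.5, 45.9], array([0.5892, 0.029 , 0.04  ]))]
```

View pics/w8.png

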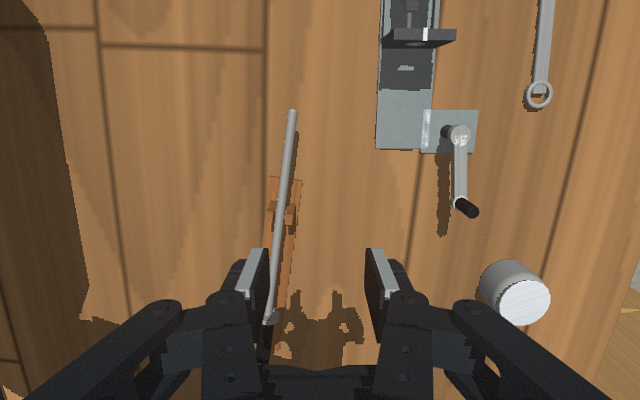

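The view shows the bar from its tip (292,110) to its handle (265,345), with the keeper open and clear.

```bash
python3 - <<'E'
from h import *
for k in('top','scene'):
    t=env.camera(k);print(k)
    for e in eyes(t): 
        if e[3][0]>.52: print(*e)
    C=cloud(t); m=(C[...,2]>.055)&(C[...,2]<.08)&(C[...,0]>.55)&(C[...,0]<.61)&(C[...,1]>.2)&(C[...,1]<.28); print('C top pts',m.sum(),C[m].mean(0))
u=np.array([.0888,.996]); g=np.array([.4437,-.3264])+.005*u; print(g)
goto([g[0],g[1],-.014],84.9)
E
```

```text
top
0.62 [278. 191.] top [0.581  0.1646] 0.0698 LxW [0.01  0.039] width dir 3.4 foot 210 [0.58  0.161 0.014] [117.  121.5 118.5]
0.56 [306. 189.] top [0.5822 0.0966] 0.0699 LxW [0.012 0.033] width dir 2.6 foot 149 [0.582 0.091 0.015] [120. 125. 124.]
0.53 [247. 191.] top [0.5758 0.2377] 0.0691 LxW [0.012 0.037] width dir 3.6 foot 150 [0.573 0.228 0.015] [107. 111. 110.]
C top pts 104 [0.5751 0.2372 0.0665]
scene
0.89 [402. 218.] top [0.5767 0.2343] 0.0696 LxW [0.012 0.045] width dir 3.0 foot 163 [0.581 0.229 0.015] [77. 75. 73.]
0.53 [376. 219.] top [0.5856 0.1614] 0.0696 LxW [0.009 0.032] width dir 4.1 foot 120 [0.586 0.159 0.016] [77. 77. 76.]
0.51 [351. 222.] top [0.587 0.095] 0.0695 LxW [0.011 0.039] width dir 0.3 foot 140 [0.59  0.09  0.016] [81. 81. 79.]
C top pts 85 [0.5791 0.2341 0.0657]
[ 0.4441 -0.3214]
turn [-0.  0.  8.] shift after turn cm [-22.64  -3.3   25.53]
```

Request:
step_arm([
  [0,0,8,0,0,0,0.5],
  [0,0,0,-4.53,-0.66,2,0.5],
  [0,0,0,-4.53,-0.66,2,0.5],
  [0,0,0,-4.53,-0.66,2,0.5],
  [0,0,0,-4.53,-0.66,2,0.5],
  [0,0,0,-4.53,-0.66,2,0.5],
  [0,0,0,0,0,3,0.5],
  [0,0,0,0,0,0,0.5],
  [0,0,0,0,0,0,0.5],
])

```text
t: 38.8
position: [0.4443, -0.3216, 0.1122]
ee_rot: [[0.089, 0.996, 0.001], [0.996, -0.089, -0.001], [-0.001, 0.001, -1.0]]
contact_force: [-0.2, -0.2, -0.0]
opening: 0.499
grasp_force: 0.0
```

```bash
python3 - <<'E'
from h import *
o,R,p=st(); print(o['t'],p,yaw(R))
w=env.camera('wrist'); C=cloud(w)
m=(C[...,2]>.038)&(C[...,2]<.06)&(abs(C[...,0]-.444)<.04)&(C[...,1]<-.22)&(C[...,1]>-.37)
P=C[m]; T=(P-p)@R
for a in np.arange(-.06,.1,.01):
    k=(T[:,0]>=a)&(T[:,0]<a+.01)
    if k.sum()>5: print('toolx',round(a,3),'y',np.percentile(T[k,1],[3,50,97]).round(4),'ztop',P[k,2].max().round(4))
goto([.4441,-.3214,-.014],84.9)
E
```

```text
38.8 [ 0.4443 -0.3216  0.1122] 84.87005902992954
toolx -0.04 y [-0.0114 -0.0026  0.0062] ztop 0.0506
toolx -0.03 y [-0.0112 -0.0025  0.0062] ztop 0.0509
toolx -0.02 y [-0.0111 -0.0025  0.0061] ztop 0.0507
toolx -0.01 y [-0.0109 -0.0025  0.006 ] ztop 0.0508
toolx 0.0 y [-0.0108 -0.0024  0.0067] ztop 0.051
toolx 0.01 y [-0.0107 -0.0017  0.0066] ztop 0.0512
toolx 0.02 y [-0.0132 -0.0024  0.0089] ztop 0.0561
toolx 0.03 y [-0.0151 -0.0017  0.0113] ztop 0.0565
toolx 0.04 y [-0.0065 -0.002   0.0025] ztop 0.047
toolx 0.05 y [-0.0064 -0.0016  0.0031] ztop 0.0469
toolx 0.06 y [-0.0063 -0.0016  0.0031] ztop 0.0465
toolx 0.07 y [-0.0063 -0.0016  0.0031] ztop 0.0469
toolx 0.08 y [-0.0062 -0.0015  0.003 ] ztop 0.0471
toolx 0.09 y [-0.0061 -0.0015  0.003 ] ztop 0.0471
turn [ 0.1  0.1 -0. ] shift after turn cm [ 0.03 -0.06 12.67]
```

Request:
step_arm([
  [0,0,0,0,-0.22,4,0.45],
  [0,0,0,0,0,4,0.45],
  [0,0,0,0,0,3,0.45],
  [0,0,0,0,0,1.6,0.45],
  [0,0,0,0,0,0,0.45],
  [0,0,0,0,0,0,0],
  [0,0,0,0,0,0,0],
  [0,0,0,0,0,0,0],
  [0,0,0,0,0,0,0],
])

```text
t: 39.98
position: [0.4428, -0.3225, -0.013]
ee_rot: [[0.09, 0.996, 0.002], [0.996, -0.09, -0.002], [-0.002, 0.003, -1.0]]
contact_force: [0.5, 1.0, 7.5]
opening: 0.201
grasp_force: 59.3
```

Request:
step_arm([
  [0,0,0,0,0,-1,0],
  [0,0,0,0,0,-2,0],
  [0,0,0,0,0,-3,0],
  [0,0,0,0,0,-3,0],
  [0,0,0,0,0,0,0],
  [0,0,0,0,0,0,0],
])

```text
t: 40.72
position: [0.4412, -0.3209, 0.0747]
ee_rot: [[0.09, 0.996, -0.001], [0.996, -0.09, 0.001], [0.001, -0.001, -1.0]]
contact_force: [0.7, -0.4, -1.9]
opening: 0.202
grasp_force: 59.7
```

```bash
cat >> h.py <<'E'
def heldbar(w):
    o,R,p=st(); C=cloud(w); T=(C-p)@R; print('t',o['t'],'pos',p,'yaw',yaw(R),'open',o['opening'],'grip',o['grasp_force'],'F',o['contact_force'])
    for a in (.018,.025,.032,.039,.045,.055,.065,.075,.085,.095,.105):
        m=(T[...,0]>a)&(T[...,0]<a+.01 if a>.04 else T[...,0]<a+.004)&(abs(T[...,1])<.02)&(T[...,2]<-.035)&(T[...,2]>-.09)
        if m.sum()>5: print(' toolx',a,m.sum(),'y',np.percentile(T[m][:,1],[3,50,97]).round(4),'ztop tool',np.percentile(T[m][:,2],3).round(4),'world',C[m][:,2].max().round(4))
E
python3 - <<'E'
from h import *
w=env.camera('wrist'); heldbar(w)
for k in('top','scene'):
    t=env.camera(k);print(k); barfit(t)
E
```

```text
t 40.775 pos [ 0.4409 -0.3206  0.0741] yaw 84.841648167442 open 0.2024603891207199 grip 59.71165895462036 F [-0.0662  0.1424 -0.7176]
 toolx 0.018 538 y [-0.0083  0.0001  0.0087] ztop tool -0.0638 world 0.1386
 toolx 0.025 286 y [-0.0107  0.0004  0.0123] ztop tool -0.0685 world 0.1434
 toolx 0.032 2026 y [-0.013   0.0001  0.0134] ztop tool -0.0688 world 0.1441
 toolx 0.039 319 y [-0.0043  0.0001  0.0049] ztop tool -0.0594 world 0.134
 toolx 0.045 842 y [-0.0043  0.0004  0.0049] ztop tool -0.0595 world 0.1344
 toolx 0.055 911 y [-0.0043  0.0004  0.005 ] ztop tool -0.0595 world 0.1349
 toolx 0.065 974 y [-0.0044  0.0004  0.005 ] ztop tool -0.0595 world 0.1345
 toolx 0.075 1038 y [-0.0042  0.0004  0.0052] ztop tool -0.0595 world 0.1348
 toolx 0.085 1116 y [-0.0042  0.0004  0.0051] ztop tool -0.0595 world 0.1345
 toolx 0.095 771 y [-0.0042  0.0004  0.0053] ztop tool -0.0596 world 0.1353
topTraceback (most recent call last):
  File "<stdin>", line 4, in <module>
  File "h.py", line 86, in barfit
    l=cv2.fitLine((hi[:,:2]).astype(np.float32),cv2.DIST_HUBER,0,.001,.001).ravel(); u=l[:2]*np.sign(l[1]); c=l[2:]
      ~~~~~~~~~~~^^^^^^^^^^^^^^^^^^^^^^^^^^^^^^^^^^^^^^^^^^^^^^^^^^^^^^^^^^
cv2.error: OpenCV(4.12.0) /io/opencv/modules/imgproc/src/linefit.cpp:50: error: (-215:Assertion failed) count > 0 in function 'fitLine2D_wods'
```

```bash
python3 - <<'E'
from h import *
print(r2w(-.316,0)); goto(np.append(r2w(-.316,0),.075),93.04)
E
```

```text
[ 0.6062 -0.2796]
turn [-0.1 -0.1 -8.2] shift after turn cm [ 3.22 16.73 -0.11]
```

Request:
step_arm([
  [0,0,0,0,0,-1,0],
  [0,0,-8.2,0,0,0,0],
  [0,0,0,0.8,4.18,0,0],
  [0,0,0,0.8,4.18,0,0],
  [0,0,0,0.8,4.18,0,0],
  [0,0,0,0.8,4.19,0,0],
  [0,0,0,0,0,3,0],
  [0,0,0,0,0,4,0],
  [0,0,0,0,0,2.5,0],
  [0,0,0,0,0,0,0],
  [0,0,0,0,0,0,0],
])

```text
t: 42.25
position: [0.6078, -0.2811, -0.0084]
ee_rot: [[-0.053, 0.999, 0.001], [0.999, 0.053, -0.001], [-0.001, 0.001, -1.0]]
contact_force: [0.3, -1.1, -1.0]
opening: 0.204
grasp_force: 59.8
```

```bash
python3 - <<'E'
from h import *
w=env.camera('wrist'); heldbar(w)
for k in('top','scene'):
    t=env.camera(k);print(k); 
    try: barfit(t)
    except Exception as e: print('x')
    if k=='top': save(t,'t9.png')
    print('guide',[(n,[(round(d['score'],2),np.round(d['position'],1),atz(t,d['position'],.04)) for d in env.landmark_of(n,t)[:2]]) for n in('bar_tip','guide_mouth','guide_mark')])
goto(np.append(r2w(-.316,0),-.0135),93.04)
E
```

```text
t 42.3 pos [ 0.6082 -0.2814 -0.0078] yaw 93.03391514698681 open 0.20006299854015966 grip 59.77833330631256 F [ 0.3205 -0.9792 -0.8459]
 toolx 0.018 545 y [-0.0088 -0.0004  0.0083] ztop tool -0.0626 world 0.0552
 toolx 0.025 265 y [-0.0088 -0.0001  0.0093] ztop tool -0.0661 world 0.0591
 toolx 0.032 2112 y [-0.0134 -0.0002  0.013 ] ztop tool -0.0678 world 0.061
 toolx 0.039 310 y [-0.0049 -0.      0.0045] ztop tool -0.0585 world 0.0509
 toolx 0.045 838 y [-0.0048 -0.      0.0044] ztop tool -0.0583 world 0.0511
 toolx 0.055 912 y [-0.0049 -0.0002  0.0046] ztop tool -0.0585 world 0.0512
 toolx 0.065 953 y [-0.0049 -0.      0.0045] ztop tool -0.0584 world 0.0514
 toolx 0.075 1046 y [-0.0047 -0.      0.0047] ztop tool -0.0585 world 0.0516
 toolx 0.085 1107 y [-0.0047 -0.      0.0046] ztop tool -0.0585 world 0.0515
 toolx 0.095 832 y [-0.0046 -0.      0.0048] ztop tool -0.0585 world 0.0517
top
bar 0.85 431 u [-0.0429  0.9991] ang 92.457115 ends [ 0.6028 -0.2531] [0.5919 0.0023] len 0.2556045223363338 z [0.0444 0.0485 0.0522]
 s [ 0.6022 -0.2381] off [-0.0147 -0.0019  0.0036] ztop 0.0574
 s
[... 1376 characters left out ...]
] ztop 0.0534
 s [ 0.6007 -0.1254] off [-0.0035  0.      0.0061] ztop 0.0515
 s [ 0.5991 -0.0955] off [-0.0045 -0.      0.004 ] ztop 0.051
 s [ 0.5975 -0.0655] off [-0.0053  0.0001  0.0047] ztop 0.051
 s [ 0.5958 -0.0355] off [-0.0035 -0.      0.0049] ztop 0.0507
 s [ 0.5942 -0.0056] off [-0.0037  0.0003  0.0047] ztop 0.0508
guide [('bar_tip', [(0.82, array([314.6, 208.5]), array([ 0.5682, -0.001 ,  0.04  ]))]), ('guide_mouth', [(0.79, array([325.1, 213.6]), array([0.5846, 0.0269, 0.04  ])), (0.52, array([329. , 217.5]), array([0.5973, 0.0373, 0.04  ]))]), ('guide_mark', [(0.83, array([326.8, 216.6]), array([0.5946, 0.0315, 0.04  ]))])]
turn [0. 0. 0.] shift after turn cm [ 0.1  -0.08  0.39]
```

Request:
step_arm([
  [0,0,0,0,-0.18,0.5,0],
  [0,0,0,0,0,0,0],
  [0,0,0,0,0,0,0],
  [0,0,0,1.5,0,0,0],
  [0,0,0,1.5,0,0,0],
  [0,0,0,1.5,0,0,0],
  [0,0,0,1.5,0,0,0],
  [0,0,0,1,0,0,0],
  [0,0,0,0,0,0,0],
])

```text
t: 43.92
position: [0.6015, -0.2097, -0.0147]
ee_rot: [[-0.054, 0.999, -0.0], [0.999, 0.054, 0.0], [0.0, -0.0, -1.0]]
contact_force: [-0.1, 0.0, -1.1]
opening: 0.2
grasp_force: 59.8
```

```bash
python3 - <<'E'
from h import *
w=env.camera('wrist'); heldbar(w)
for k in('top','scene'):
    t=env.camera(k);print(k)
    for e in eyes(t):
        if e[3][0]>.52: print(*e[:9])
_,R,p=st(); O,u,v=rackframe(); print('tcp rack',(p[:2]-O)@u,(p[:2]-O)@v)
E
```

```text
t 43.975 pos [ 0.6016 -0.2105 -0.0146] yaw 93.08495563422964 open 0.19787183143762835 grip 59.79824602603912 F [-0.0278 -0.4427 -1.4688]
 toolx 0.018 548 y [-0.0086 -0.0002  0.0085] ztop tool -0.063 world 0.0489
 toolx 0.025 307 y [-0.0084  0.0001  0.0084] ztop tool -0.063 world 0.0518
 toolx 0.032 2191 y [-0.0132 -0.0002  0.0132] ztop tool -0.0682 world 0.0549
 toolx 0.039 302 y [-0.0047 -0.      0.0047] ztop tool -0.0589 world 0.0449
 toolx 0.045 826 y [-0.0046  0.0001  0.0046] ztop tool -0.0588 world 0.0454
 toolx 0.055 909 y [-0.0046  0.0001  0.0048] ztop tool -0.0589 world 0.0453
 toolx 0.065 966 y [-0.0047  0.0001  0.0047] ztop tool -0.0589 world 0.0449
 toolx 0.075 1019 y [-0.0046  0.0001  0.0048] ztop tool -0.0589 world 0.0455
 toolx 0.085 1114 y [-0.0046  0.0001  0.0048] ztop tool -0.059 world 0.0455
 toolx 0.095 886 y [-0.0045  0.0001  0.005 ] ztop tool -0.059 world 0.0458
top
0.86 [304. 190.] top [0.5846 0.0967] 0.0699 LxW [0.012 0.037] width dir 2.3
0.7 [279. 188.] top [0.5808 0.1647] 0.0698 LxW [0.01  0.039] width dir 3.1
0.67 [249. 192.] top [0.5749 0.2374] 0.0696 LxW [0.012 0.036] width dir 3.2
scene
0.72 [352. 223.] top [0.5883 0.0949] 0.0706 LxW [0.01 0.04] width dir 179.6
0.63 [470. 223.] top [0.6017 0.3928] 0.0904 LxW [0.076 0.08 ] width dir 166.7
0.53 [377. 222.] top [0.5808 0.1627] 0.0703 LxW [0.012 0.043] width dir 3.5
tcp rack -0.24770583968182813 0.0009253475844248363
```

Request:
step_arm([
  [0,0,0,1.5,0,0,0],
  [0,0,0,1.5,0,0,0],
  [0,0,0,1.5,0,0,0],
  [0,0,0,1.5,0,0,0],
  [0,0,0,1.5,0,0,0],
  [0,0,0,1.5,0,0,0],
  [0,0,0,1.5,0,0,0],
  [0,0,0,0,0,0,0],
])

```text
t: 45.18
position: [0.5957, -0.1045, -0.0148]
ee_rot: [[-0.055, 0.999, -0.0], [0.999, 0.055, 0.0], [0.0, -0.0, -1.0]]
contact_force: [-0.4, 0.1, -1.8]
opening: 0.204
grasp_force: 59.8
```

```bash
python3 - <<'E'
from h import *
w=env.camera('wrist'); heldbar(w)
for k in('top',):
    t=env.camera(k)
    for e in eyes(t):
        if e[3][0]>.52: print(*e[:9])
_,R,p=st(); O,u,v=rackframe(); print('tcp rack',(p[:2]-O)@u,(p[:2]-O)@v)
E
```

```text
t 45.225 pos [ 0.596  -0.1054 -0.0147] yaw 93.10514377421738 open 0.19904390417248233 grip 59.79836940765381 F [ 0.2653  0.0833 -0.8162]
 toolx 0.018 537 y [-0.0086  0.0001  0.0084] ztop tool -0.063 world 0.049
 toolx 0.025 317 y [-0.0085 -0.0003  0.0083] ztop tool -0.0631 world 0.0488
 toolx 0.032 2189 y [-0.0134 -0.0003  0.0132] ztop tool -0.0682 world 0.0551
 toolx 0.039 310 y [-0.0047 -0.0001  0.0046] ztop tool -0.0587 world 0.0446
 toolx 0.045 828 y [-0.0047  0.0001  0.0045] ztop tool -0.0588 world 0.0448
 toolx 0.055 904 y [-0.0047  0.0001  0.0047] ztop tool -0.0587 world 0.0448
 toolx 0.065 950 y [-0.0048  0.      0.0046] ztop tool -0.0588 world 0.0448
 toolx 0.075 1042 y [-0.0047  0.0001  0.0047] ztop tool -0.0589 world 0.0447
 toolx 0.085 1099 y [-0.0047  0.      0.0047] ztop tool -0.0589 world 0.0453
 toolx 0.095 904 y [-0.0046  0.      0.0049] ztop tool -0.0589 world 0.0453
0.69 [277. 190.] top [0.5812 0.1645] 0.0698 LxW [0.01  0.039] width dir 3.0
0.59 [249. 194.] top [0.5758 0.2375] 0.0693 LxW [0.012 0.036] width dir 3.8
0.56 [306. 189.] top [0.585  0.0967] 0.07 LxW [0.012 0.039] width dir 2.1
tcp rack -0.14243988386289877 0.000784432826864219
```

Request:
step_arm([
  [0,0,0,1.5,0,0,0],
  [0,0,0,1.5,0,0,0],
  [0,0,0,1.5,0,0,0],
  [0,0,0,1.5,0,0,0],
  [0,0,0,1.5,0,0,0],
  [0,0,0,1.3,0,0,0],
  [0,0,0,0.5,0,0,0],
  [0,0,0,0.3,0,0,0],
  [0,0,0,0.2,0,0,0],
  [0,0,0,0,0,0,0],
])

```text
t: 46.58
position: [0.5908, -0.0083, -0.0147]
ee_rot: [[-0.053, 0.999, -0.0], [0.999, 0.053, -0.0], [-0.0, -0.0, -1.0]]
contact_force: [-0.5, 1.2, -1.3]
opening: 0.204
grasp_force: 59.8
```

```bash
python3 - <<'E'
from h import *
w=env.camera('wrist'); heldbar(w)
_,R,p=st(); O,u,v=rackframe(); print('tcp rack',(p[:2]-O)@u,(p[:2]-O)@v)
C=cloud(w); T=(C-p)@R
m=(abs(T[...,1])<.025)&(C[...,2]>.058)&(C[...,2]<.072)&(T[...,0]>.02)&(T[...,0]<.08); print('plate top tool x',np.percentile(T[m][:,0],[1,50,99]))
m=(abs(T[...,1])<.013)&(C[...,2]>.04)&(C[...,2]<.058)&(T[...,0]>.02)&(T[...,0]<.08); print(np.percentile(T[m][:,0],[1,50,99]))
t=env.camera('top')
for e in eyes(t):
    if e[3][0]>.52: print(*e[:9])
E
```

```text
t 46.625 pos [ 0.5908 -0.0084 -0.0147] yaw 93.02032582626939 open 0.20063830091274626 grip 59.79753255844116 F [-0.7266 -0.6559 -0.8006]
 toolx 0.018 546 y [-0.0085  0.0002  0.0085] ztop tool -0.0631 world 0.0489
 toolx 0.025 271 y [-0.0087  0.0002  0.0099] ztop tool -0.0676 world 0.0532
 toolx 0.032 76 y [-0.0074 -0.0016  0.0072] ztop tool -0.0688 world 0.0544
 toolx 0.039 1988 y [-0.0188 -0.0001  0.0189] ztop tool -0.0841 world 0.0703
 toolx 0.045 6411 y [-0.0188 -0.0001  0.0188] ztop tool -0.0839 world 0.0708
 toolx 0.055 907 y [-0.0045 -0.0001  0.0049] ztop tool -0.0588 world 0.0453
 toolx 0.065 968 y [-0.0046  0.0002  0.0048] ztop tool -0.0588 world 0.045
 toolx 0.075 1025 y [-0.0045  0.0002  0.0048] ztop tool -0.059 world 0.0454
 toolx 0.085 1116 y [-0.0045  0.0002  0.0049] ztop tool -0.0591 world 0.0451
 toolx 0.095 2948 y [-0.0175  0.0008  0.0188] ztop tool -0.0667 world 0.0542
tcp rack -0.04437981856852861 0.0009567145194628175
plate top tool x [0.039  0.0454 0.0492]
[0.0204 0.0518 0.0794]
0.61 [277. 191.] top [0.581  0.1646] 0.0696 LxW [0.01  0.039] width dir 2.8
0.58 [246. 192.] top [0.5744 0.2372] 0.0692 LxW [0.012 0.035] width dir 3.5
```

Request:
step_arm([
  [0,0,0,0.15,0,0,0],
  [0,0,0,0.15,0,0,0],
  [0,0,0,0.1,0,0,0],
  [0,0,0,0,0,0,0],
  [0,0,0,0,0,0,0],
])

```text
t: 47.35
position: [0.5905, -0.0041, -0.0147]
ee_rot: [[-0.053, 0.999, -0.0], [0.999, 0.053, -0.0], [-0.0, -0.0, -1.0]]
contact_force: [-1.2, -1.1, -1.5]
opening: 0.203
grasp_force: 59.8
```

Request:
step_arm([
  [0,0,0,0.15,0,0,0],
  [0,0,0,0,0,0,0],
  [0,0,0,0,0,0,0],
])

```text
t: 47.72
position: [0.5905, -0.0041, -0.0147]
ee_rot: [[-0.053, 0.999, 0.0], [0.999, 0.053, -0.002], [-0.002, -0.0, -1.0]]
contact_force: [-1.7, -7.3, -2.7]
opening: 0.201
grasp_force: 59.7
```

```bash
python3 - <<'E'
from h import *
o,R,p=st(); print(p,o['contact_force'])
w=env.camera('wrist'); C=cloud(w); T=(C-p)@R
for a in np.arange(.02,.056,.003):
    m=(abs(T[...,1])<.016)&(T[...,0]>a)&(T[...,0]<=a+.003)&(C[...,2]>.03); print(round(a,3),m.sum(),T[m][:,2].min().round(4) if m.any() else '')
E
```

```text
[ 0.5905 -0.0041 -0.0147] [-1.6582 -7.3394 -2.7118]
0.02 409 -0.0638
0.023 250 -0.0636
0.026 0 
0.029 0 
0.032 254 -0.0845
0.035 1171 -0.0849
0.038 1323 -0.085
0.041 1757 -0.0846
0.044 2776 -0.0851
0.047 243 -0.0595
0.05 258 -0.0594
0.053 266 -0.0596
0.056 271 -0.0593
```

Request:
step_arm([
  [0,0,0,0,0,0.3,0],
  [0,0,0,0,0,0,0.25],
  [0,0,0,0,0,0,0.4],
  [0,0,0,0,0,0,0.4],
  [0,0,0,0,0,-3,0.4],
  [0,0,0,0,0,-6,0.4],
  [0,0,0,0,0,-6,0.4],
  [0,0,0,-2.5,1.5,-2,0.4],
  [0,0,0,-3.5,2,0,0.4],
  [0,0,0,0,0,0,0.4],
  [0,0,0,0,0,0,0.4],
])

```text
t: 49.15
position: [0.6279, -0.06, 0.1517]
ee_rot: [[-0.053, 0.999, -0.001], [0.999, 0.053, 0.001], [0.001, -0.001, -1.0]]
contact_force: [0.5, -0.0, -0.5]
opening: 0.397
grasp_force: 0.0
```

```bash
python3 - <<'E'
from h import *
o,R,p=st(); print(o['t'],p,yaw(R))
w=env.camera('wrist'); save(w,'w10.png'); C=cloud(w)
m=(C[...,2]>.07)&(C[...,2]<.085)&(C[...,0]>.6)&(C[...,1]<-.08); print('knob top',m.sum(),C[m].mean(0))
m=(C[...,2]>.043)&(C[...,2]<.048)&(C[...,0]>.62)&(C[...,1]<-.0);print('arm',m.sum(),cv2.fitLine(C[m][:,:2].astype(np.float32),cv2.DIST_HUBER,0,.01,.01).ravel())
barfit(w)
t=env.camera('top')
for e in eyes(t):
    if e[3][0]>.52: print(*e[:9])
E
```

```text
49.15 [ 0.6279 -0.06    0.1517] 93.02968080349508
knob top 211 [ 0.6572 -0.1282  0.0774]
arm 1659 [ 0.1539 -0.9881  0.6511 -0.0827]
bar 0.68 2910 u [-0.0463  0.9989] ang 92.654144 ends [ 0.5936 -0.0399] [0.5879 0.0814] len 0.12147354645237382 z [0.0369 0.042  0.0472]
 s [ 0.5929 -0.0249] off [-0.0085  0.0001  0.0088] ztop 0.0432
 s [0.5915 0.005 ] off [-0.0083  0.0001  0.0086] ztop 0.0436
 s [0.5901 0.035 ] off [-0.0125 -0.0004  0.0119] ztop 0.0489
 s [0.5887 0.065 ] off [-0.0043  0.0001  0.005 ] ztop 0.0398
 s [0.5873 0.0949] off [-0.0041 -0.0002  0.0052] ztop 0.0392
0.81 [276. 190.] top [0.5812 0.1647] 0.0701 LxW [0.01  0.039] width dir 3.3
0.81 [246. 192.] top [0.5756 0.2375] 0.0694 LxW [0.012 0.037] width dir 3.5
0.55 [306. 190.] top [0.585  0.0966] 0.07 LxW [0.012 0.038] width dir 2.0
```

View pics/w10.png

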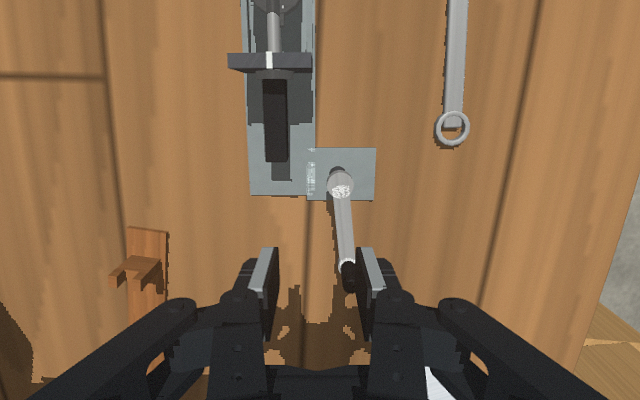

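The bar is home: handle at (275,120), collar against the plate at (268,70). The keeper knob is at (349,277), clear of the bar. Next I take the knob and swing it shut.

```bash
python3 - <<'E'
from h import *
O,u,v=rackframe(); pv=np.array([.646,-.058])
kn=lambda a: np.append(pv+.075*(-np.cos(a)*u+np.sin(a)*v),0)
k0=kn(-.1);print(k0, kn(1.58))
Rt=goto([k0[0],k0[1],.0275],45)
A=np.linspace(-.1,1.58,10)
for a,b in zip(A,A[1:]): print((Rt.T@(kn(b)-kn(a))*100).round(2))
E
```

```text
[ 0.6574 -0.1321  0.    ] [ 0.5711 -0.0613  0.    ]
turn [-0.1 -0.  48.1] shift after turn cm [-3.05  7.21 12.45]
[-1.05 -0.93  0.  ]
[-0.86 -1.11  0.  ]
[-0.64 -1.25  0.  ]
[-0.39 -1.34  0.  ]
[-0.14 -1.39  0.  ]
[ 0.12 -1.39  0.  ]
[ 0.38 -1.35  0.  ]
[ 0.62 -1.25  0.  ]
[ 0.84 -1.11  0.  ]
```

Request:
step_arm([
  [0,0,9.62,0,0,0,0.5],
  [0,0,9.62,0,0,0,0.5],
  [0,0,9.62,0,0,0,0.5],
  [0,0,9.62,0,0,0,0.5],
  [0,0,9.62,0,0,0,0.5],
  [0,0,0,-1.5,3.6,0,0.5],
  [0,0,0,-1.55,3.6,0,0.5],
  [0,0,0,0,0,4,0.5],
  [0,0,0,0,0,4,0.5],
  [0,0,0,0,0,4.4,0.5],
  [0,0,0,0,0,0,0.25],
  [0,0,0,0,0,0,0.25],
])

```text
t: 50.85
position: [0.6589, -0.1331, 0.03]
ee_rot: [[0.707, 0.707, 0.002], [0.707, -0.707, -0.001], [0.001, 0.002, -1.0]]
contact_force: [0.0, 0.0, 1.1]
opening: 0.249
grasp_force: 0.0
```

```bash
python3 - <<'E'
from h import *
o,R,p=st(); print(o['t'],p,yaw(R),o['opening'],o['contact_force'])
w=env.camera('wrist'); C=cloud(w);T=(C-p)@R
m=(C[...,2]>.05)&(C[...,2]<.085)&(abs(T[...,1])<.012)&(abs(T[...,0])<.03); print('knob in tool',m.sum(),np.percentile(T[m],[5,50,95],axis=0))
E
```

```text
50.85 [ 0.6589 -0.1331  0.03  ] 44.97132692839823 0.2489238971373013 [0.0391 0.032  1.0623]
knob in tool 2298 [[-0.0052 -0.0112 -0.0514]
 [ 0.0061 -0.0014 -0.046 ]
 [ 0.0113  0.0104 -0.0249]]
```

Knob is caged between the pads (front face at tool x 6 mm). Swing along the arc.

Request:
step_arm([
  [0,0,0,-1.05,-0.93,0,0.25],
  [0,0,0,-0.86,-1.11,0,0.25],
  [0,0,0,-0.64,-1.25,0,0.25],
  [0,0,0,-0.39,-1.34,0,0.25],
  [0,0,0,-0.14,-1.39,0,0.25],
  [0,0,0,0.12,-1.39,0,0.25],
  [0,0,0,0.38,-1.35,0,0.25],
  [0,0,0,0.62,-1.25,0,0.25],
  [0,0,0,0.84,-1.11,0,0.25],
  [0,0,0,0,0,0,0.25],
  [0,0,0,0,0,0,0.25],
])

```text
t: 52.28
position: [0.5716, -0.0621, 0.0283]
ee_rot: [[0.707, 0.707, 0.0], [0.707, -0.707, 0.0], [0.0, 0.0, -1.0]]
contact_force: [-0.5, -0.6, -1.3]
opening: 0.254
grasp_force: 0.0
```

```bash
cat >> h.py <<'E'
def keeper(w):
    o,R,p=st(); print(o['t'],p,yaw(R),o['opening'],o['contact_force'])
    C=cloud(w); u=rackframe()[1]; v=rackframe()[2]
    m=(C[...,2]>.0425)&(C[...,2]<.0485)&(C[...,0]>.57)&(C[...,0]<.68)&(C[...,1]<-.044)&(C[...,1]>-.14)
    l=cv2.fitLine(C[m][:,:2].astype(np.float32),cv2.DIST_HUBER,0,.001,.001).ravel(); d=l[:2]*-np.sign(l[0])
    print('arm',m.sum(),l,'q',.35+np.arctan2(d@v,-(d@u)))
E
python3 - <<'E'
from h import *
w=env.camera('wrist'); save(w,'w11.png'); keeper(w)
E
```

```text
52.325 [ 0.5716 -0.0624  0.0283] 44.940766375493205 0.2513387331155712 [-0.859  -0.7586  0.2439]
arm 5985 [ 0.9973  0.0734  0.6201 -0.0581] q 1.9003481202391659
```

Request:
step_arm([
  [0,0,0,0,0,0,0.35],
  [0,0,0,0,0,0,0.35],
  [0,0,0,0,0,-3,0.35],
  [0,0,0,0,0,-6,0.35],
  [0,0,0,0,0,-6,0.35],
  [0,0,0,-3,0,-4,0.35],
  [0,0,0,-4,0,0,0.35],
  [0,0,0,0,0,0,0.35],
  [0,0,0,0,0,0,0.35],
])

```text
t: 53.45
position: [0.5219, -0.1117, 0.2182]
ee_rot: [[0.708, 0.706, 0.0], [0.706, -0.708, 0.0], [0.0, -0.0, -1.0]]
contact_force: [-0.2, 0.6, 0.2]
opening: 0.352
grasp_force: 0.0
```

```bash
python3 - <<'E'
from h import *
w=env.camera('wrist'); save(w,'w12.png'); keeper(w); barfit(w)
for k in('top','scene'):
    t=env.camera(k); print(k)
    for e in eyes(t):
        if e[3][0]>.52: print(*e[:9])
cv2.imwrite('pics/s12.png',cv2.resize(t['img'][170:270,240:460,::-1],(792,360)))
E
```

```text
53.5 [ 0.522  -0.1114  0.218 ] 44.940557355218154 0.34988603125398815 [ 0.5043  0.009  -0.2311]
arm 1477 [ 0.9965  0.0831  0.6202 -0.0584] q 1.890624941565914
bar 0.63 1771 u [-0.0556  0.9985] ang 93.189186 ends [ 0.5935 -0.0401] [0.5893 0.0345] len 0.07473455038589583 z [0.0406 0.0426 0.0477]
 s [ 0.5927 -0.0251] off [-0.0084  0.0001  0.0087] ztop 0.0437
 s [0.591  0.0049] off [-0.0088 -0.0003  0.0083] ztop 0.0439
 s [0.5893 0.0348] off [-0.0126  0.0003  0.0132] ztop 0.0491
top
0.81 [275. 190.] top [0.581  0.1646] 0.0695 LxW [0.01  0.039] width dir 3.0
0.56 [309. 189.] top [0.584  0.0967] 0.0705 LxW [0.012 0.036] width dir 2.5
0.55 [247. 192.] top [0.5757 0.2375] 0.0691 LxW [0.012 0.037] width dir 4.6
scene
0.7 [349. 221.] top [0.5877 0.0949] 0.07 LxW [0.01  0.039] width dir 179.7
0.61 [375. 220.] top [0.5813 0.1623] 0.0696 LxW [0.013 0.044] width dir 3.9
0.55 [405. 219.] top [0.5774 0.2344] 0.0698 LxW [0.012 0.041] width dir 2.5
0.29 [331. 214.] top [0.5898 0.1124] 0.0455 LxW [0.025 0.311] width dir 91.0
```

View pics/w12.png

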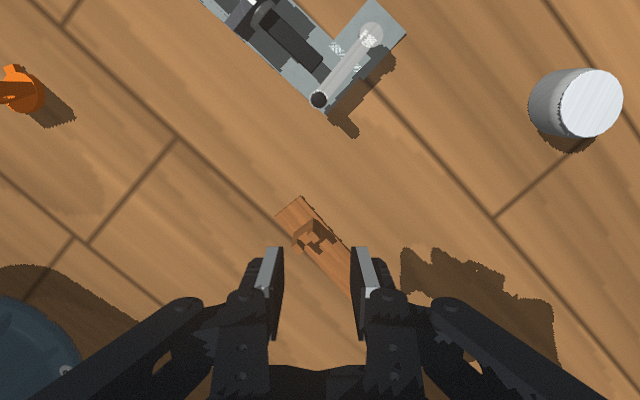

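The keeper lies square behind the handle, knob at (319,99), the bar is home, and the arm touches nothing. Handing in.

```bash
python3 -c "
from h import *
print(env.hand_in())"
```

```text
the job is handed in; nothing more can be done
None
```

I handed the job in, and no verdict came back: all three eyes stand in the channel noses to the guide plate, the bar is home through the plate and eyes, and the keeper is square behind the handle (about 1.89 rad).

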